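# Hang the rinsed cups on the balance bar

## Robot

A 6-joint arm with a two-finger parallel gripper is mounted at the origin on the work surface. World frame = base frame: x ahead of the robot, y to its left, z up, the work surface at z = 0. Lengths are in mm, angles in rad, forces in N, time in s.
With the tool pointing down it reaches from about 275 to 1000 mm from the base axis. Payload 8.4 kg.
Tool frame: the origin (TCP) lies between the finger pads; the fingertips stand r.nose_length ahead of it and the grasp point (between the pads) lies 8 mm behind it (r.nose_length is the distance from the TCP to the fingertips, in mm); y points along the fingers, x is the direction in which the jaws open and shut, and the axes are right-handed (so a half turn about y gives the same grasp; the last joint's range is limited). The gripper opens to 85 mm and grips with 20 to 120 N. Pads are 22 mm wide; open, the fingers measure 114 mm over their backs; the gripper's body (76 mm by 85 mm) begins 54 mm behind the grasp point. The pads swing forward as they close: fully open they stand 13 mm farther back than shut.
Start: joints at [-1.213, 0.353, 1.633, -0, 1.155, -0.002], TCP at [220.053, -584.983, 242.281] pointing down, gripper open.
Joint ranges: [-2.63, 2.63], [-0.92, 2.1], [0.06, 2.66], [-1.3, 4.44], [0, 2.69], [-3.02, 3.02]. Speed limits (rad/s): [2.22, 2.22, 2.79, 3.14, 3.14, 3.14].

## Interface

Orientations are given as [roll, pitch, yaw] about the fixed x, y, z axes, in that order (R = Rz(yaw) Ry(pitch) Rx(roll)).
In Python, from rig import r, cams, order gives the robot as it stands. The module is installed in compiled form; this text tells all that it offers.
- The arm moves only by the shell command python3 -m crank 'ROWS' [FORCE]. ROWS is JSON, a list of rows, each a list of 7 numbers: the turn, a rotation vector about the tool's x, y, z in degrees, then the shift along the tool's x, y, z in cm, then the opening, from -1 (shut) to 1 (fully open). A call has exactly 10 rows; each row shifts and turns the pose as measured when the row begins, along the tool's axes as they then stand; what a row does not reach is not made up. A row lasts 1/12 s, in which the tool goes at most 41.7 mm and 7.16 degrees, less where a joint would pass 70% of its speed; a pose out of reach is approached as far as the arm can. A call with a gripper value outside its range is refused whole. The fingers move at their own pace and stop on an object; FORCE is the grip in N (left out, the last holds). Time passes only in rows, so rows that do not move let the fingers close, or fill a call up. It gives the time, the measured TCP pose, the force and the opening at its end, in the units of the state.
- r.sense(): the state, without advancing time (a new reading comes with each control period).
- cams.grab_frame(name): name is "scene" or "top"; returns the picture (400x640x3 uint8, blue, green, red); there is no depth.
- cams.camera_info(name): a dict with "intrinsics" (3x3 intrinsics, pixels), "view" (4x4, takes a point from world to camera coordinates). Camera axes: x right, y up, looking along -z (the intrinsics and any distortion apply to the point x, -y, -z); pixel columns grow to the right and rows downward; lengths in mm; the calibration is good to about 2 mm. A picture is of the moment at which its call begins. camera_info takes no time and is no camera call.
- order.sign_off(): hands the job in, once; it reports no verdict.
The state is a dict: "clock": time; "qpos": joint angles; "qvel": joint speeds; "joint_efforts": joint torques, N m; "eef_pos": TCP position; "tcp_rot": TCP orientation; "contact_force": force on the tool from outside, world axes, zero at the start; "wrist_torque": the same for the moment, N m; "opening": opening from 0.0 (shut) to 1.0 (fully open).
Only numpy, scipy, OpenCV 4.12 (cv2) and the standard library are available. Lean on these libraries where they do the work, as an engineer would, in place of code of your own. Each camera call takes 0.05 s, during which the arm holds its last target.

## Task

Hang the three rinsed steel cups by their hooks on the pivoting bar: one small cup in the inner notch of either side, then the big cup in the middle notch of the other side, then the second small cup in the outer notch of the first side, so that the bar ends level (the two small cups may also go outer first, inner last). Never let the bar tip anywhere near its stops: more than about 10 degrees is too far, so lower each cup gently and keep to the alternating order, and finish once everything hangs still. Leave the other things on the ledge where they are.

Things in the scene. Friction and masses are not known exactly. Their poses are not given: they have to be found in the camera images.
- bar (a joint): tilt of the pivoting bar (rad): 0 level, positive = left (+y) end up; stops at +-0.24; starts within 0.05 and settles level. A damped spring in the pivot centres it (0.75 N m per rad, settles in about 1.5 s): a small cup in a middle notch would tilt it 0.11, the big cup 0.22.
- rack: fixed balance rack. Origin on the ledge straight under the pivot; x away from the robot, y along the bar (left). White base plate 6 thick, x -20 to 110 mm, y +-210; posts at x 85, y +-195. The bar: 8 mm steel rod along y, 310 long, axis 235 mm high, hung at its middle by a rod at y 0. White collars 18 across, 8 long, at 60, 90, 120, 150 mm each side leave three 22 mm notches a side.
- shelf_front (a point): middle of the front rod of the rack's wire shelf, 320 mm high, 12 mm beyond the bar. The shelf is three 8 mm rods along y (x 12, 50, 90 mm in the rack's frame, y +-195), so a gripper pointing straight down cannot reach the bar: come from the front (-x) with the tool leaning about 25 to 40 degrees from vertical, its tip forward.
- left_inner (a point): point on the bar's axis in the inner notch of the left (+y) side, 75 mm from the pivot; moves with the bar. The rod's top is 4 mm above it; axes as the bar's.
- left_middle (a point): point on the bar's axis in the middle notch of the left (+y) side, 105 mm from the pivot; moves with the bar. The rod's top is 4 mm above it; axes as the bar's.
- left_outer (a point): point on the bar's axis in the outer notch of the left (+y) side, 135 mm from the pivot; moves with the bar. The rod's top is 4 mm above it; axes as the bar's.
- right_inner (a point): point on the bar's axis in the inner notch of the right (-y) side, 75 mm from the pivot; moves with the bar. The rod's top is 4 mm above it; axes as the bar's.
- right_middle (a point): point on the bar's axis in the middle notch of the right (-y) side, 105 mm from the pivot; moves with the bar. The rod's top is 4 mm above it; axes as the bar's.
- right_outer (a point): point on the bar's axis in the outer notch of the right (-y) side, 135 mm from the pivot; moves with the bar. The rod's top is 4 mm above it; axes as the bar's.
- small_a: One of the two like small steel cup, loose, 80 g (+-5%), 48 mm across the rim, 45 high, upright at the start. Origin: centre of its underside, z up. A flat strap handle rises from the rim on its -x side (towards the robot at yaw 0, start yaw within 0.25 of that) and ends above the cup in a hook open downward, 141 mm high over all.
- small_a_grip (a point): grip point in this cup's strap: 73 mm above the cup's origin, 10 mm to its -x side. The strap's upright part is 14 mm wide (y, grip across this), 6 thick (x), and runs from 53 to 141 mm high; the rim is 28 mm below this point.
- small_a_hook (a point): point in this cup's hook, 4 mm under its inner top, where the bar's axis comes to lie when the cup hangs: 131 mm above the cup's origin, on the cup's axis. The hook's inside gap is 14 mm along x, its plate 6 thick on top; its free end, on the +x side, 5 thick, hangs 12 mm below the inner top, so carry it 18 to 20 mm above its seat to pass over the bar with the fingers still under it.
- small_b: The other small steel cup, loose, 80 g (+-5%), 48 mm across the rim, 45 high, upright at the start. Origin: centre of its underside, z up. A flat strap handle rises from the rim on its -x side (towards the robot at yaw 0, start yaw within 0.25 of that) and ends above the cup in a hook open downward, 141 mm high over all.
- small_b_grip (a point): grip point in this cup's strap: 73 mm above the cup's origin, 10 mm to its -x side. The strap's upright part is 14 mm wide (y, grip across this), 6 thick (x), and runs from 53 to 141 mm high; the rim is 28 mm below this point.
- small_b_hook (a point): point in this cup's hook, 4 mm under its inner top, where the bar's axis comes to lie when the cup hangs: 131 mm above the cup's origin, on the cup's axis. The hook's inside gap is 14 mm along x, its plate 6 thick on top; its free end, on the +x side, 5 thick, hangs 12 mm below the inner top, so carry it 18 to 20 mm above its seat to pass over the bar with the fingers still under it.
- big: The one big steel cup, loose, 160 g (+-5%), 68 mm across the rim, 60 high, upright at the start. Origin: centre of its underside, z up. A flat strap handle rises from the rim on its -x side (towards the robot at yaw 0, start yaw within 0.25 of that) and ends above the cup in a hook open downward, 156 mm high over all.
- big_grip (a point): grip point in this cup's strap: 88 mm above the cup's origin, 10 mm to its -x side. The strap's upright part is 14 mm wide (y, grip across this), 6 thick (x), and runs from 68 to 156 mm high; the rim is 28 mm below this point.
- big_hook (a point): point in this cup's hook, 4 mm under its inner top, where the bar's axis comes to lie when the cup hangs: 146 mm above the cup's origin, on the cup's axis. The hook's inside gap is 14 mm along x, its plate 6 thick on top; its free end, on the +x side, 5 thick, hangs 12 mm below the inner top, so carry it 18 to 20 mm above its seat to pass over the bar with the fingers still under it.
- mug: bystander, loose: steel mug, 84 wide, 90 high with a side handle, standing at the robot's right. Origin: centre of its underside.
- soap_dish: bystander, loose: white rectangular soap dish 75 x 100 x 22 with a bar of soap, standing on the rack's base under the middle of the bar. Origin: centre of its underside.
- brush_holder: bystander, loose: round wooden toothbrush holder 68 wide, 95 high, two toothbrushes rising to 190, at the robot's left. Origin: centre of its underside.
- comb: bystander, loose: blue comb lying flat, 150 x 28 x 5, among the cups. Origin: centre of its underside.
- hair_oil: bystander, loose: plastic bottle 52 wide, 150 high, at the far left. Origin: centre of its underside.
- cream_jar: bystander, loose: low white jar 56 wide, 45 high, among the cups. Origin: centre of its underside.
There are look-alikes about, which are no part of the job. Leave any red look-alike of the small_b alone.

How it is judged (in metres and radians):
On the way, in this order (a step that is already met when the one before it is completed fails the run):
1. one small cup hangs in an inner or outer notch, the big one does not yet ((distance between any of small_a_hook, small_b_hook and left_inner below 0.015 m or distance between any of small_a_hook, small_b_hook and left_outer below 0.015 m or distance between any of small_a_hook, small_b_hook and right_inner below 0.015 m or distance between any of small_a_hook, small_b_hook and right_outer below 0.015 m) and not (distance between big_hook and left_middle below 0.015 m or distance between big_hook and right_middle below 0.015 m)), for 0.2 s.
2. the big cup hangs in the middle notch of the other side, the second small cup not yet (((distance between big_hook and right_middle below 0.015 m and ((distance between small_a_hook and left_inner below 0.015 m and horizontal distance between small_b_hook and left_middle above 0.05 m) or (distance between small_a_hook and left_outer below 0.015 m and horizontal distance between small_b_hook and left_middle above 0.05 m) or (distance between small_b_hook and left_inner below 0.015 m and horizontal distance between small_a_hook and left_middle above 0.05 m) or (distance between small_b_hook and left_outer below 0.015 m and horizontal distance between small_a_hook and left_middle above 0.05 m))) or (distance between big_hook and left_middle below 0.015 m and ((distance between small_a_hook and right_inner below 0.015 m and horizontal distance between small_b_hook and right_middle above 0.05 m) or (distance between small_a_hook and right_outer below 0.015 m and horizontal distance between small_b_hook and right_middle above 0.05 m) or (distance between small_b_hook and right_inner below 0.015 m and horizontal distance between small_a_hook and right_middle above 0.05 m) or (distance between small_b_hook and right_outer below 0.015 m and horizontal distance between small_a_hook and right_middle above 0.05 m))))), for 0.2 s.
At the end, for the whole second after the job is handed in: The two small cups hang in the inner and outer notches of one side and the big cup in the middle notch of the other (hook point within 15 mm of the notch point), the bar is within 0.07 rad (4 degrees) of level, and the cups are at rest (under 0.05 m/s) (((distance between small_a_hook and left_inner below 0.015 m and distance between small_b_hook and left_outer below 0.015 m and distance between big_hook and right_middle below 0.015 m) or (distance between small_b_hook and left_inner below 0.015 m and distance between small_a_hook and left_outer below 0.015 m and distance between big_hook and right_middle below 0.015 m) or (distance between small_a_hook and right_inner below 0.015 m and distance between small_b_hook and right_outer below 0.015 m and distance between big_hook and left_middle below 0.015 m) or (distance between small_b_hook and right_inner below 0.015 m and distance between small_a_hook and right_outer below 0.015 m and distance between big_hook and left_middle below 0.015 m)) and value of joint bar between -0.07 and 0.07 rad and linear speed of each of small_a, small_b, big below 0.05 m/s); the robot touches nothing.
It fails at once if the bar tips more than 0.18 rad (10 degrees) (value of joint bar above 0.18 rad or value of joint bar below -0.18 rad).
It fails at once if a bystander is moved more than 30 mm (distance of any of mug, soap_dish, brush_holder, comb, hair_oil, cream_jar from where it was at the start of the episode above 0.03 m).
It also fails if it takes over 72 s, if anything falls off the work surface, if the arm or the gripper's body presses on something with over 40 N, if the wrist force passes 120 N, or if a joint passes its speed limit or range.

## Working session

There is one attempt and no reset: what is moved stays moved. The work goes in short steps, Python scripts to look and compute and a shell command to move; the robot and the scene stay as the last step left them, time stands still between calls to the robot, and variables do not carry over. Pictures are saved under pics/ and viewed, and the job is handed in when it is done.

```bash
mkdir -p pics; ls; python3 - <<'E'
from rig import r,cams,order
import cv2
for n in("scene","top"):
    cv2.imwrite(f"pics/{n}0.png",cams.grab_frame(n)); i=cams.camera_info(n); print(n,i)
s=r.sense(); print(s, r.nose_length)
E
```

```text
pics
scene {'intrinsics': array([[456.37299853,   0.        , 310.69414414],
       [  0.        , 456.37299853, 196.85368491],
       [  0.        ,   0.        ,   1.        ]]), 'view': array([[-8.18556902e-01,  5.74088332e-01,  1.96770196e-02,
         4.50609940e+02],
       [-4.01283741e-01, -5.96004727e-01,  6.95521189e-01,
         5.57291149e+01],
       [ 4.11018196e-01,  5.61427602e-01,  7.18236097e-01,
        -1.61521931e+03],
       [ 0.00000000e+00,  0.00000000e+00,  0.00000000e+00,
         1.00000000e+00]])}
top {'intrinsics': array([[478.39541372,   0.        , 318.27574609],
       [  0.        , 478.39541372, 194.59548049],
       [  0.        ,   0.        ,   1.        ]]), 'view': array([[-5.86801035e-03, -9.99976461e-01, -3.55571310e-03,
         1.77983820e+01],
       [ 9.81071411e-01, -6.44525806e-03,  1.93539001e-01,
        -6.00511709e+02],
       [-1.93557363e-01, -2.35271960e-03,  9.81086139e-01,
        -1.62059889e+03],
       [ 0.00000000e+00,  0.00000000e+00,  0.00000000e+00,
         1.00000000e+00]])}
{'clock': 0.1, 'qpos': array([-1.21340327e+00,  3.53575769e-01,  1.63409782e+00,  8.80168252e-06,
        1.15521978e+00, -2.39220247e-03]), 'qvel': array([-0.00086647, -0.00109177, -0.00082564,  0.00032236, -0.00112694,
       -0.00015764]), 'joint_efforts': array([ 3.72195354e-04, -6.06358981e+01, -3.42814386e+01,  1.37033053e-04,
        4.05962506e-03, -7.47365817e-06]), 'eef_pos': array([ 219.89807207, -584.56567212,  241.6224202 ]), 'tcp_rot': array([-1.57078517e+00,  1.30069124e-03, -1.21101462e+00]), 'contact_force': array([0.69569955, 0.02630561, 0.19372097]), 'wrist_torque': array([-0.01790886,  0.02783531, -0.04684096]), 'opening': 0.9999966723173045} 11.0
```

View pics/scene0.png

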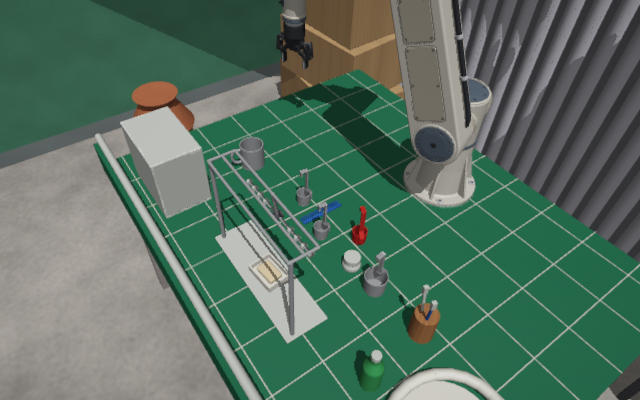

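View pics/top0.png

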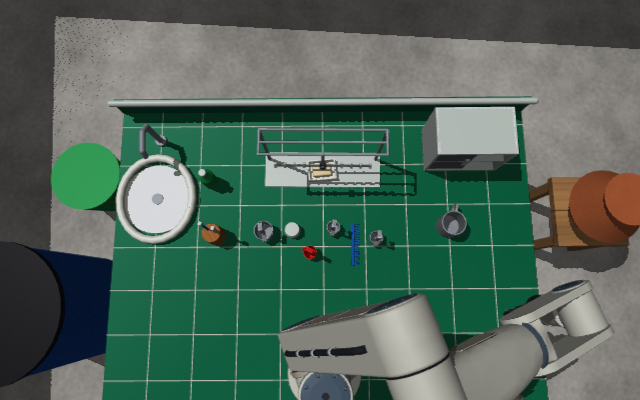

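```bash
python3 - <<'E'
import cv2
s=cv2.imread("pics/scene0.png");t=cv2.imread("pics/top0.png")
cv2.imwrite("pics/s1.png",cv2.resize(s[150:310,200:410],None,fx=3.7,fy=3.7,interpolation=cv2.INTER_CUBIC))
cv2.imwrite("pics/t1.png",cv2.resize(t[120:270,240:430],None,fx=4,fy=4,interpolation=cv2.INTER_CUBIC))
E
```

```text
(no output)
```

View pics/s1.png

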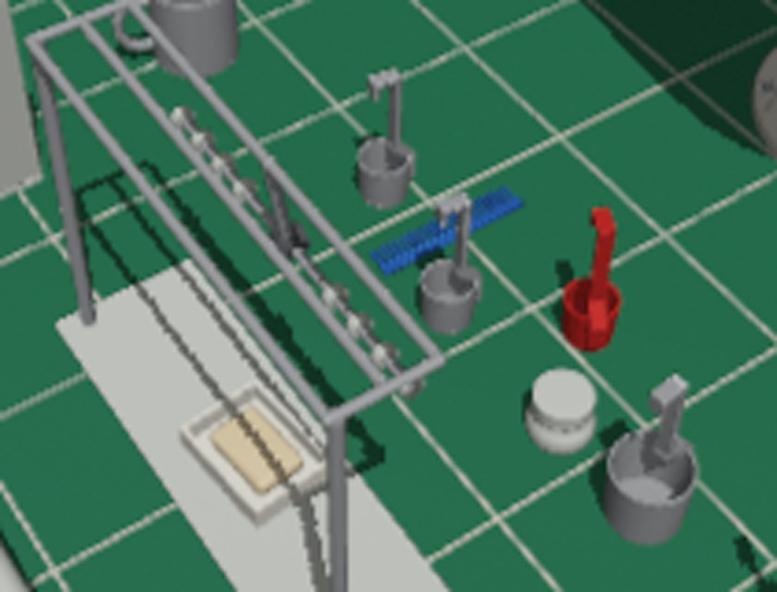

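View pics/t1.png

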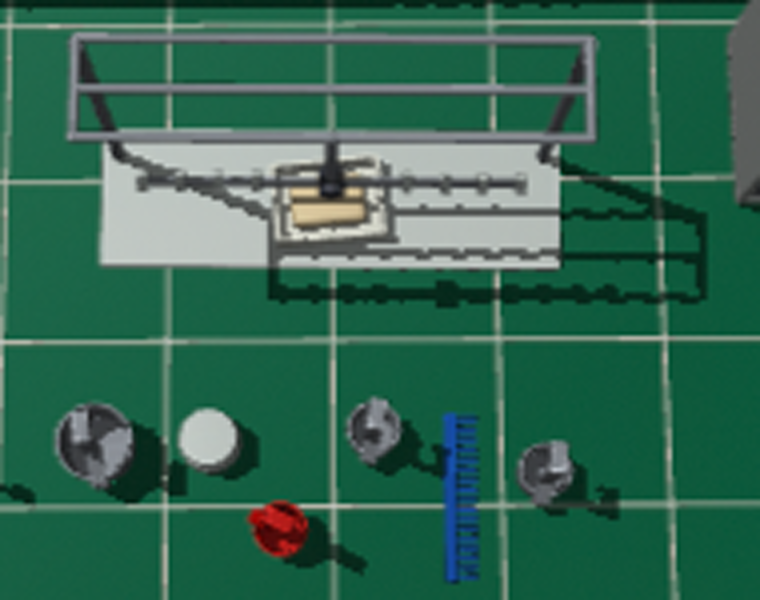

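```bash
python3 - <<'E'
import cv2,numpy as np
s=cv2.imread("pics/scene0.png");t=cv2.imread("pics/top0.png")
def crop(im,x,y,w,h,f):
    c=cv2.resize(im[y:y+h,x:x+w],None,fx=f,fy=f,interpolation=cv2.INTER_CUBIC)
    for k in range(0,w,5):
        cv2.line(c,(k*f,0),(k*f,6 if k%10 else 12),(0,255,255),1); 
        if k%10==0: cv2.putText(c,str(x+k),(k*f,22),0,.35,(0,255,255),1)
    for k in range(0,h,5):
        cv2.line(c,(0,k*f),(6 if k%10 else 12,k*f),(0,255,255),1)
        if k%10==0: cv2.putText(c,str(y+k),(14,k*f+4),0,.35,(0,255,255),1)
    return c
a=[crop(s,285,160,50,40,8)[:, :],crop(s,303,195,50,40,8)]
b=[crop(s,350,245,50,55,8)]
A=np.hstack([np.vstack([crop(s,285,165,45,36,8),crop(s,303,197,45,36,8)]),crop(s,350,245,45,72,8)])
cv2.imwrite("pics/s2.png",A)
T=np.hstack([crop(t,245,212,40,36,9),crop(t,320,212,40,36,9)])
T=np.vstack([T,np.hstack([crop(t,360,222,40,30,9),crop(t,295,240,40,30,9)])])
cv2.imwrite("pics/t2.png",T); print(A.shape,T.shape)
E
```

```text
(576, 720, 3) (594, 720, 3)
```

View pics/s2.png

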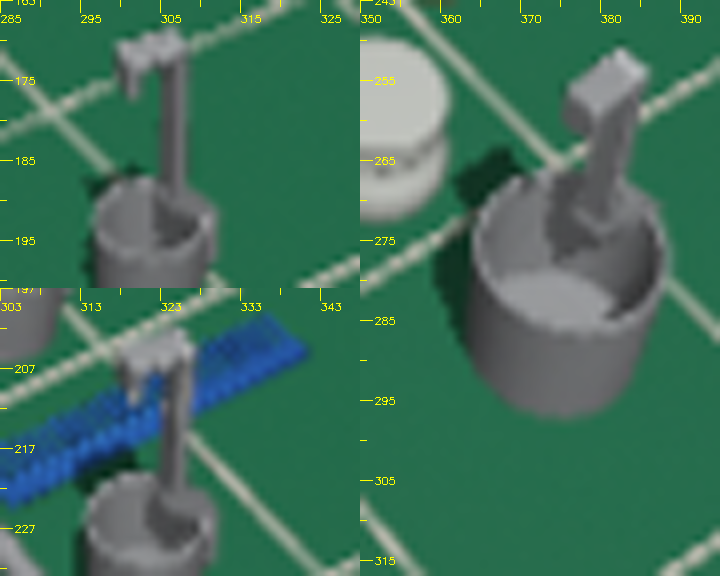

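View pics/t2.png

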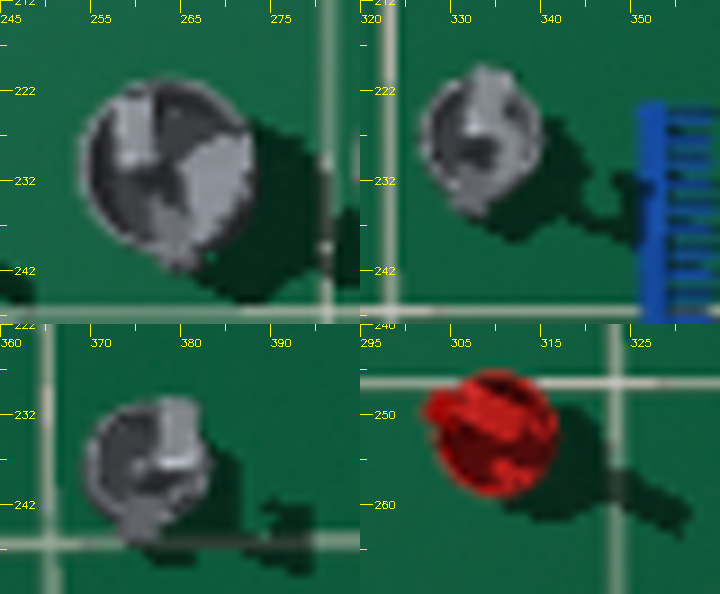

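```bash
cat > h.py <<'E'
import numpy as np,cv2
from rig import r,cams,order
from scipy.spatial.transform import Rotation as Ro
def ray(n,uv):
    i=cams.camera_info(n);K=i["intrinsics"];V=i["view"];R=V[:3,:3];t=V[:3,3]
    d=np.linalg.inv(K)@[uv[0],uv[1],1];d=R.T@(d*[1,-1,-1]);return -R.T@t,d
def onz(n,uv,z):
    o,d=ray(n,uv);return (o+d*(z-o[2])/d[2]).round(1)
def tri(u,v):
    a,d=ray("scene",u);b,e=ray("top",v);d/=np.linalg.norm(d);e/=np.linalg.norm(e)
    s=np.linalg.lstsq(np.c_[d,-e],b-a,rcond=None)[0];p=a+d*s[0];q=b+e*s[1]
    return ((p+q)/2).round(1),round(float(np.linalg.norm(p-q)),1)
def proj(n,p):
    i=cams.camera_info(n);V=i["view"];c=(V[:3,:3]@p+V[:3,3])*[1,-1,-1];q=i["intrinsics"]@c;return (q[:2]/q[2]).round(1)
def pose():
    s=r.sense();return s["eef_pos"],Ro.from_euler('xyz',s["tcp_rot"]),s
def Rt(yaw,lean):  # target orientation: tool z horizontal heading yaw (0=+x), lean tip fwd
    return Ro.from_euler('z',yaw)*Ro.from_matrix(np.array([[0,0,1],[-1,0,0],[0,-1,0]]).astype(float))*Ro.from_euler('x',lean)
def to(p,yaw=None,lean=None):
    e,R,s=pose()
    T=R if yaw is None else Rt(np.radians(yaw),np.radians(lean))
    print("t",round(s["clock"],2),"turn deg",np.degrees((R.inv()*T).as_rotvec()).round(2),"shift cm now-axes",(R.inv().apply(np.array(p)-e)/10).round(2),"final-axes",(T.inv().apply(np.array(p)-e)/10).round(2))
def crop(im,x,y,w,h,f):
    c=cv2.resize(im[y:y+h,x:x+w],None,fx=f,fy=f,interpolation=cv2.INTER_CUBIC)
    for k in range(0,w,5):
        cv2.line(c,(k*f,0),(k*f,6 if k%10 else 12),(0,255,255),1)
        if k%10==0: cv2.putText(c,str(x+k),(k*f,22),0,.35,(0,255,255),1)
    for k in range(0,h,5):
        cv2.line(c,(0,k*f),(6 if k%10 else 12,k*f),(0,255,255),1)
        if k%10==0: cv2.putText(c,str(y+k),(14,k*f+4),0,.35,(0,255,255),1)
    return c
E
python3 - <<'E'
from h import *
for n,rim,pl,zr,zh in(("s1",(333.4,227.8),(334.4,223.1),45,141),("s2",(376.3,237.4),(380,234),45,141),("big",(263.4,230.6),(260,226.4),60,156)):
    print(n,onz("top",rim,zr),onz("top",pl,zh))
# strap top/hook scene: s1 plate centre, s2, big
print(onz("scene",(322.3,204.5),141),onz("scene",(304,170.5),141),onz("scene",(380,255.5),156))
print("red",onz("top",(310,253),45),"jar",onz("top",(292,229.5),45))
for uv in((265.2,156),(379.8,155.3),(265,186.2),(380,187)): print("plate",onz("top",uv,6))
for uv in((275.5,165.5),(370.5,166.3)): print("bar",onz("top",uv,235))
for uv in((257.5,154.3),(388.5,154)): print("shelf",onz("top",uv,320))
# grid helpful axes
e,R,s=pose(); print(e,R.as_matrix().round(2))
E
python3 - <<'E'
import sys; sys.path.insert(0,'.')
from h import *
s=cv2.imread("pics/scene0.png");t=cv2.imread("pics/top0.png")
cv2.imwrite("pics/s3.png",np.vstack([crop(s,240,170,80,84,6)]))
cv2.imwrite("pics/t3.png",crop(t,255,150,130,40,6))
E
```

```text
s1 [484.8 -38.   45. ] [488.3 -38.7 141. ]
s2 [ 450.3 -186.7   45. ] [ 451.3 -187.8  141. ]
big [474.7 204.5  60. ] [476.9 204.5 156. ]
[488.9 -33.7 141. ] [ 450.5 -184.   141. ] [480.  208.6 156. ]
red [397.7  43.9  45. ] jar [479.8 106.5  45. ]
plate [757.2 208.8   6. ]
plate [ 756.9 -213.1    6. ]
plate [643.4 207.7   6. ]
plate [ 637.7 -210.2    6. ]
bar [660.8 148.8 235. ]
bar [ 656.2 -152.5  235. ]
shelf [673.7 195.3 320. ]
shelf [ 671.9 -198.1  320. ]
[ 219.89807207 -584.56567212  241.6224202 ] [[ 0.35 -0.    0.94]
 [-0.94  0.    0.35]
 [-0.   -1.    0.  ]]
```

View pics/s3.png

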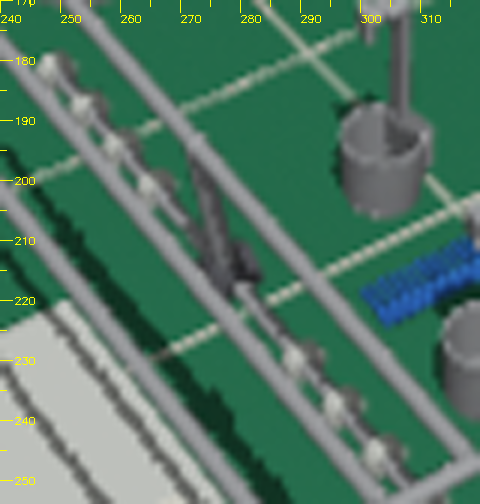

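View pics/t3.png

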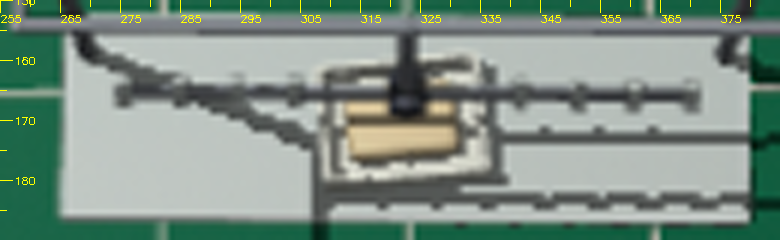

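```bash
python3 - <<'E'
from h import *
to((384.4,-186,152.5),0,38)
E
```

```text
t 0.1 turn deg [37.6  19.83 -6.91] shift cm now-axes [-31.5    8.95  29.43] final-axes [-39.86  17.15   7.48]
```

```bash
python3 -m crank '[[5.4,2.83,-1,-3,0,2,0],[5.4,2.83,-1,-3,0,2,0],[5.4,2.83,-1,-3,0,2,0],[5.4,2.83,-1,-3,0,2,0],[5.4,2.83,-1,-3,0,2,0],[5.4,2.83,-1,-3,0,2,0],[5.4,2.83,-1,-3,0,0,0],[0,0,0,-3,0,0,0],[0,0,0,-3,0,0,0],[0,0,0,-3,0,0,0]]' 40; python3 - <<'E'
from h import *
to((384.4,-186,152.5),0,38)
E
```

```text
clock: 0.93
eef_pos: [293.8, -254.7, 263.0]
tcp_rot: [-0.875, 0.006, -1.596]
contact_force: [0.2, 0.3, 0.8]
opening: 0.497
t 0.93 turn deg [-1.87 -1.35  0.62] shift cm now-axes [-7.02 14.21 -0.29] final-axes [-6.87 14.29  0.34]
```

```bash
python3 -m crank '[[-1.2,-1.35,0.6,-2.5,3,0,0],[0,0,0,-2.5,3,0,0],[0,0,0,-1.5,3,0,0],[0,0,0,0,3,0,0],[0,0,0,0,1.5,0,0],[0,0,0,0,0,0,0],[0,0,0,0,0,0,0],[0,0,0,0,0,0,0],[0,0,0,0,0,0,0],[0,0,0,0,0,0,0]]'; python3 - <<'E'
from h import *
to((446,-186,73.7),0,38)
for n in("scene","top"): cv2.imwrite(f"pics/{n}1.png",cams.grab_frame(n))
s=cv2.imread("pics/scene1.png");t=cv2.imread("pics/top1.png")
cv2.imwrite("pics/c1.png",np.hstack([crop(s,270,140,70,80,5),crop(t,350,200,70,80,5)]))
E
```

```text
clock: 1.77
eef_pos: [376.4, -184.2, 156.5]
tcp_rot: [-0.899, -0.009, -1.574]
contact_force: [0.1, -0.3, 0.1]
opening: 0.498
t 1.77 turn deg [-0.46  0.14  0.52] shift cm now-axes [ 0.08 10.81  0.3 ] final-axes [ 0.18 10.81  0.39]
```

View pics/c1.png

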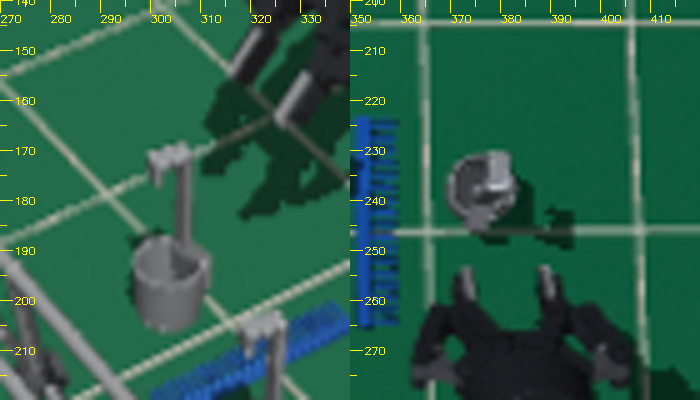

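```bash
python3 -m crank '[[0,0,0,0,2.5,0,0],[0,0,0,0,2.5,0.1,0],[0,0,0,0,2.5,0.1,0],[0,0,0,0,2,0.1,0],[0,0,0,0,0.8,0,0],[0,0,0,0,0,0,0],[0,0,0,0,0,0,0],[0,0,0,0,0,0,0],[0,0,0,0,0,0,0],[0,0,0,0,0,0,0]]'; python3 - <<'E'
from h import *
to((446,-186,73.7),0,38)
for n in("scene","top"): cv2.imwrite(f"pics/{n}2.png",cams.grab_frame(n))
s=cv2.imread("pics/scene2.png");t=cv2.imread("pics/top2.png")
cv2.imwrite("pics/c2.png",np.hstack([crop(s,270,140,70,80,5),crop(t,350,200,70,80,5)]))
E
```

```text
clock: 2.7
eef_pos: [445.7, -192.7, 82.1]
tcp_rot: [-0.89, -0.022, -1.581]
contact_force: [-0.3, -0.3, 0.7]
opening: 0.499
t 2.7 turn deg [-1.02  0.33  1.38] shift cm now-axes [-0.69  0.66 -0.5 ] final-axes [-0.67  0.68 -0.49]
```

View pics/c2.png

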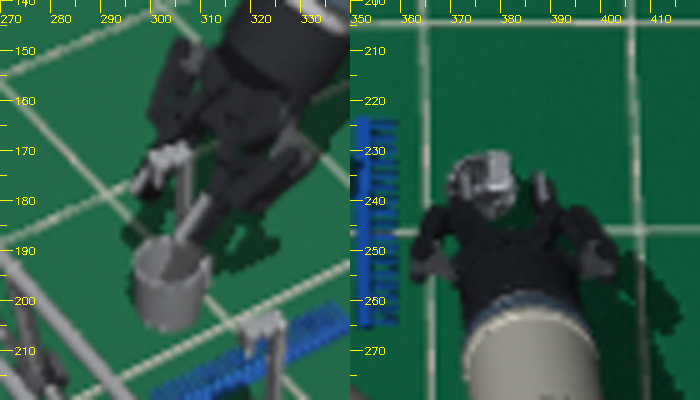

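```bash
python3 -m crank '[[-0.5,0.2,0.7,-0.3,0.3,-0.2,0],[-0.5,0.1,0.7,-0.3,0.3,-0.2,0],[0,0,0,-0.1,0.1,-0.1,0],[0,0,0,0,0,0,0],[0,0,0,0,0,0,0],[0,0,0,0,0,0,0],[0,0,0,0,0,0,0],[0,0,0,0,0,0,0],[0,0,0,0,0,0,0],[0,0,0,0,0,0,0]]'; python3 - <<'E'
from h import *
to((446,-186,73.7),0,38)
for n in("scene","top"): cv2.imwrite(f"pics/{n}3.png",cams.grab_frame(n))
s=cv2.imread("pics/scene3.png");t=cv2.imread("pics/top3.png")
cv2.imwrite("pics/c3.png",np.hstack([crop(s,270,140,70,80,5),crop(t,350,200,70,80,5)]))
E
```

```text
clock: 3.63
eef_pos: [445.9, -186.6, 75.7]
tcp_rot: [-0.904, -0.003, -1.572]
contact_force: [0.1, 0.3, -0.1]
opening: 0.5
t 3.63 turn deg [-0.22  0.05  0.17] shift cm now-axes [-0.06  0.17 -0.11] final-axes [-0.06  0.17 -0.11]
```

View pics/c3.png

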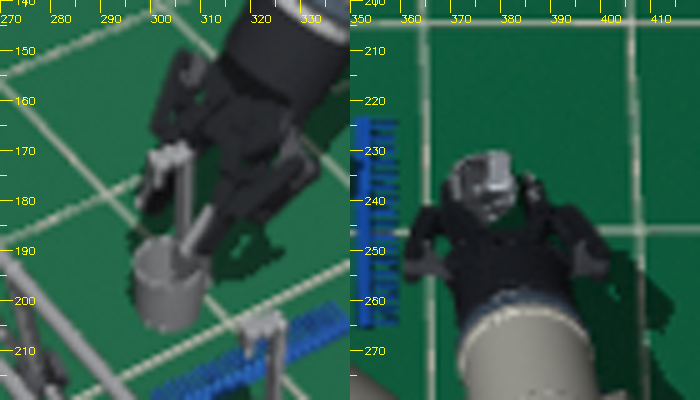

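```bash
python3 -m crank '[[0,0,0,0,0.1,-0.1,-0.5],[0,0,0,0,0,0,-1],[0,0,0,0,0,0,-1],[0,0,0,0,0,0,-1],[0,0,0,0,0,0,-1],[0,0,0,0,0,0,-1],[0,0,0,0,0,0,-1],[0,0,0,0,0,0,-1],[0,0,0,0,0,0,-1],[0,0,0,0,0,0,-1]]' 40; python3 - <<'E'
from h import *
to((446,-186,73.7),0,38)
for n in("scene","top"): cv2.imwrite(f"pics/{n}4.png",cams.grab_frame(n))
s=cv2.imread("pics/scene4.png");t=cv2.imread("pics/top4.png")
cv2.imwrite("pics/c4.png",np.hstack([crop(s,270,140,70,80,5),crop(t,350,200,70,80,5)]))
E
```

```text
clock: 4.57
eef_pos: [445.3, -186.5, 73.7]
tcp_rot: [-0.905, -0.003, -1.572]
contact_force: [0.1, -0.0, -0.4]
opening: 0.157
t 4.57 turn deg [-0.15  0.04  0.16] shift cm now-axes [-0.05  0.04  0.05] final-axes [-0.05  0.04  0.05]
```

View pics/c4.png

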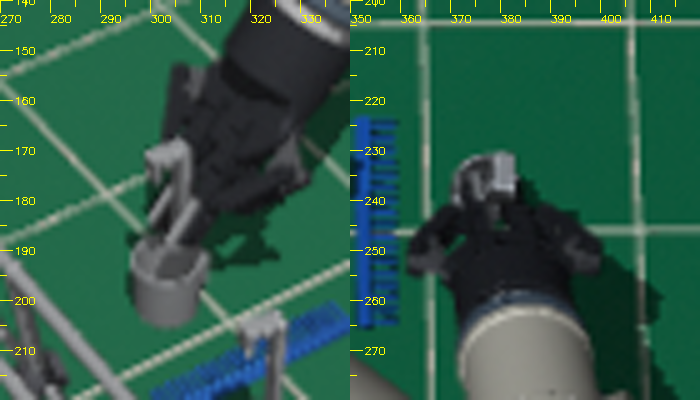

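```bash
python3 -m crank '[[0,0,0,0,-0.5,0.4,-1],[0,0,0,0,-1.4,1.1,-1],[0,0,0,0,-1.6,1.2,-1],[0,0,0,0,-1.6,1.2,-1],[0,0,0,0,-1.6,1.2,-1],[0,0,0,0,-1.6,1.2,-1],[0,0,0,0,-1.6,1.2,-1],[0,0,0,0,-0.6,0.5,-1],[0,0,0,0,0,0,-1],[0,0,0,0,0,0,-1]]'; python3 - <<'E'
from h import *
to((594,-136.5,203),0,38)
E
```

```text
clock: 5.5
eef_pos: [441.2, -186.1, 208.3]
tcp_rot: [-0.911, -0.004, -1.574]
contact_force: [0.6, 0.5, -1.2]
opening: 0.154
t 5.5 turn deg [ 0.18 -0.01  0.27] shift cm now-axes [-5.01  9.77 11.74] final-axes [-4.96  9.83 11.71]
```

```bash
python3 -m crank '[[0,0,0,-0.3,0.5,0.6,-1],[0,0,0,-0.7,1.2,1.5,-1],[0,0,0,-0.8,1.6,1.9,-1],[0,0,0,-0.8,1.6,1.9,-1],[0,0,0,-0.8,1.6,1.9,-1],[0,0,0,-0.8,1.6,1.9,-1],[0,0,0,-0.5,1.1,1.3,-1],[0,0,0,-0.2,0.5,0.6,-1],[0,0,0,0,0,0,-1],[0,0,0,0,0,0,-1]]'; python3 - <<'E'
from h import *
to((594,-136.5,203),0,38)
for n in("scene","top"): cv2.imwrite(f"pics/{n}5.png",cams.grab_frame(n))
s=cv2.imread("pics/scene5.png");t=cv2.imread("pics/top5.png")
cv2.imwrite("pics/c5.png",np.hstack([crop(s,220,120,80,110,5),crop(t,330,130,80,110,5)]))
E
```

```text
clock: 6.33
eef_pos: [598.5, -129.0, 187.2]
tcp_rot: [-0.927, 0.007, -1.576]
contact_force: [-0.7, 0.1, -0.4]
opening: 0.153
t 6.33 turn deg [ 1.12 -0.46 -0.12] shift cm now-axes [ 0.74 -1.53  0.6 ] final-axes [ 0.75 -1.52  0.62]
```

View pics/c5.png

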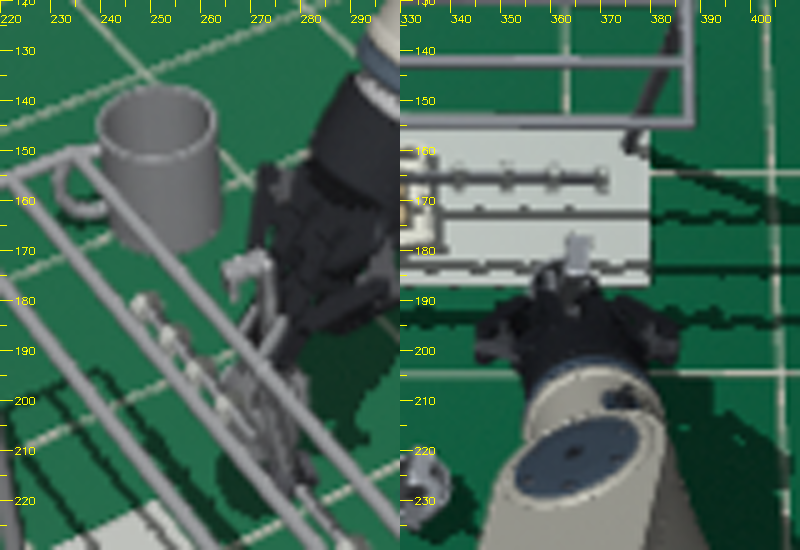

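```bash
python3 - <<'E'
from h import *
e=pose()[0]
for z in(254.5,): print(onz("top",(365.7,180.3),z)-e)
print("plate c from scene", onz("scene",(269.0,172.8),254.5)-e)
print("tri",tri((269,172.8),(365.7,180.3)))
print("notch top",onz("top",(365.4,165.8),235),"pivot-ish", [onz("top",(u,165.8),235)[1] for u in(370,360.7,351.5,342)])
# scene collars right side
print("collars scene",[onz("scene",uv,235) for uv in((249,181.5),(254.5,187.5),(259.5,194.5),(265.2,201.2))])
for y in (-150,-120,-90,-60): print(proj("scene",np.array([660,y-1.5,235])),proj("top",np.array([660,y-1.5,235])))
E
```

```text
[ 8.45010545 -4.58636133 66.85929064]
plate c from scene [ 8.55010545  0.81363867 66.85929064]
tri (array([ 605.7, -133.4,  251.3]), 3.4)
notch top [ 657.9 -136.3  235. ] pivot-ish [np.float64(-150.9), np.float64(-121.4), np.float64(-92.3), np.float64(-62.1)]
collars scene [array([ 660.2, -147.8,  235. ]), array([ 659.5, -119. ,  235. ]), array([661.8, -88.5, 235. ]), array([662. , -58.7, 235. ])]
[248.4 180.7] [370.2 165.1]
[253.9 187. ] [360.7 165.2]
[259.5 193.6] [351.2 165.3]
[265.3 200.3] [341.8 165.3]
```

```bash
python3 - <<'E'
from h import *
to((625,-133,200),0,38)
E
```

```text
t 6.43 turn deg [ 1.1  -0.5  -0.08] shift cm now-axes [0.31 0.64 2.92] final-axes [0.34 0.7  2.9 ]
```

```bash
python3 -m crank '[[0.6,-0.3,0,0.1,-0.5,0.4,-1],[0.5,-0.2,0,0.1,-0.5,0.4,-1],[0,0,0,0.1,0.2,0.5,-1],[0,0,0,0,0.4,0.5,-1],[0,0,0,0,0.4,0.5,-1],[0,0,0,0,0.4,0.5,-1],[0,0,0,0,0.2,0.2,-1],[0,0,0,0,0,0,-1],[0,0,0,0,0,0,-1],[0,0,0,0,0,0,-1]]'; python3 - <<'E'
from h import *
to((625,-133,200),0,38)
for n in("scene","top"): cv2.imwrite(f"pics/{n}6.png",cams.grab_frame(n))
s=cv2.imread("pics/scene6.png");t=cv2.imread("pics/top6.png")
cv2.imwrite("pics/c6.png",np.hstack([crop(s,235,150,50,70,8),crop(t,335,140,50,70,8)]))
E
```

```text
clock: 7.27
eef_pos: [626.5, -135.0, 203.5]
tcp_rot: [-0.905, 0.0, -1.573]
contact_force: [0.2, -0.0, -0.8]
opening: 0.155
t 7.27 turn deg [-0.18 -0.11  0.06] shift cm now-axes [-0.2   0.18 -0.34] final-axes [-0.2   0.18 -0.34]
```

View pics/c6.png

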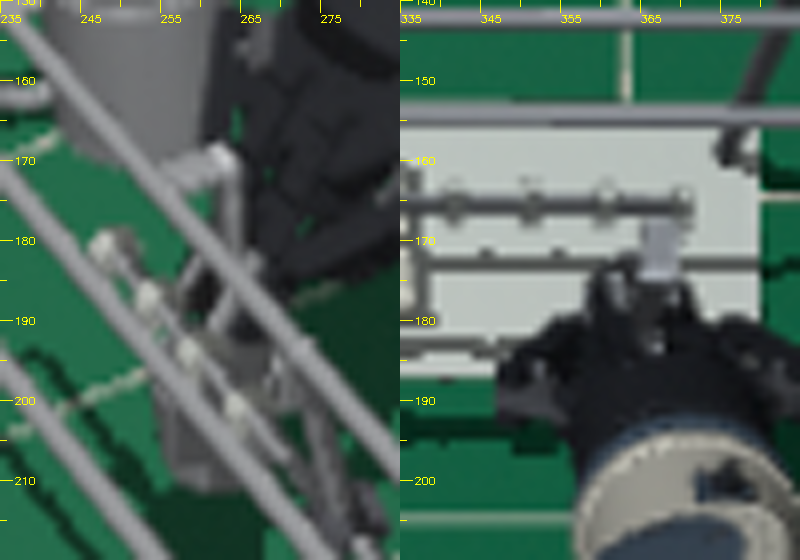

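```bash
python3 - <<'E'
from h import *
e=pose()[0]
print("hook",onz("top",(367.5,171.1),270.8)-e)
print("scene hook", onz("scene",(259.8,171.5),270.8)-e)
c=[onz("top",(u,165.7),235) for u in (370.3,360.6,351.3,341.6)];print(c)
E
```

```text
hook [ 5.34716463 -3.79311907 67.26381218]
scene hook [ 6.54716463  3.40688093 67.26381218]
[array([ 658.1, -151.9,  235. ]), array([ 658.4, -121.1,  235. ]), array([658.6, -91.6, 235. ]), array([658.8, -60.9, 235. ])]
```

```bash
python3 -m crank '[[0,0,0,0,0.2,0.3,-1],[0,0,0,0,0.3,0.4,-1],[0,0,0,0,0.3,0.4,-1],[0,0,0,0,0.3,0.4,-1],[0,0,0,0,0.3,0.3,-1],[0,0,0,0,0.1,0.1,-1],[0,0,0,0,0,0,-1],[0,0,0,0,0,0,-1],[0,0,0,0,0,0,-1],[0,0,0,0,0,0,-1]]'; python3 - <<'E'
from h import *
to((653,-135,199.5),0,38)
for n in("scene","top"): cv2.imwrite(f"pics/{n}7.png",cams.grab_frame(n))
s=cv2.imread("pics/scene7.png");t=cv2.imread("pics/top7.png")
cv2.imwrite("pics/c7.png",np.hstack([crop(s,235,150,50,70,8),crop(t,335,140,50,70,8)]))
E
```

```text
clock: 8.2
eef_pos: [653.1, -134.8, 203.1]
tcp_rot: [-0.905, 0.001, -1.573]
contact_force: [0.1, -0.2, -1.2]
opening: 0.156
t 8.2 turn deg [-0.14 -0.12  0.05] shift cm now-axes [ 0.02  0.28 -0.23] final-axes [ 0.02  0.28 -0.22]
```

View pics/c7.png

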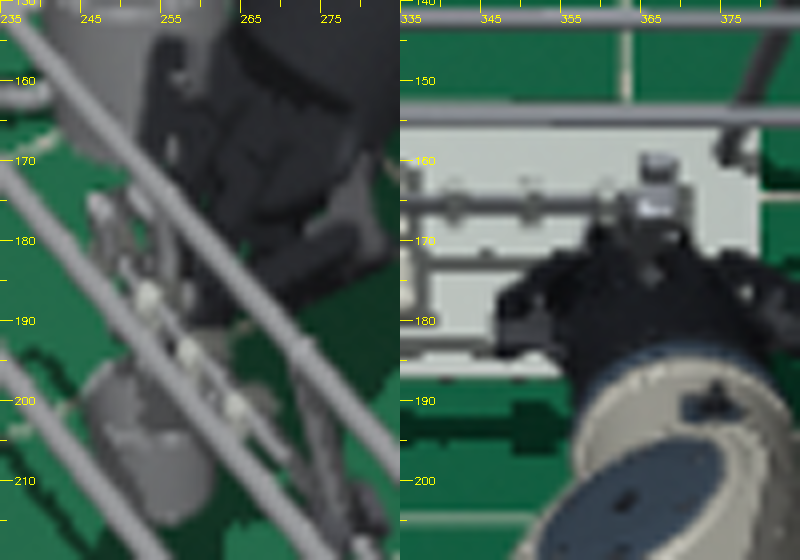

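```bash
python3 - <<'E'
from h import *
e=pose()[0]
b=onz("top",(365.4,165.7),235); print(b, proj("top",b+[0,0,35.4]), onz("top",(365.9,163.2),270.4))
E
```

```text
[ 658.2 -136.3  235. ] [366.4 162.8] [ 657.  -134.6  270.4]
```

```bash
python3 -m crank '[[0,0,0,-0.1,0.15,-0.1,-1],[0,0,0,-0.1,0.25,-0.2,-1],[0,0,0,0,0.25,-0.2,-1],[0,0,0,0,0.2,-0.2,-1],[0,0,0,0,0.2,-0.1,-1],[0,0,0,0,0,0,-1],[0,0,0,0,0,0,-1],[0,0,0,0,0,0,-1],[0,0,0,0,0,0,-1],[0,0,0,0,0,0,-1]]'; python3 - <<'E'
from h import *
to((653,-133,192),0,38)
for n in("scene","top"): cv2.imwrite(f"pics/{n}8.png",cams.grab_frame(n))
s=cv2.imread("pics/scene8.png");t=cv2.imread("pics/top8.png")
cv2.imwrite("pics/c8.png",np.hstack([crop(s,235,155,40,50,10),crop(t,335,150,40,50,10)]))
E
```

```text
clock: 9.13
eef_pos: [652.6, -132.6, 188.0]
tcp_rot: [-0.906, 0.001, -1.573]
contact_force: [-0.9, 0.4, -0.6]
opening: 0.154
t 9.13 turn deg [-0.09 -0.14  0.06] shift cm now-axes [ 0.04 -0.29  0.28] final-axes [ 0.04 -0.29  0.28]
```

View pics/c8.png

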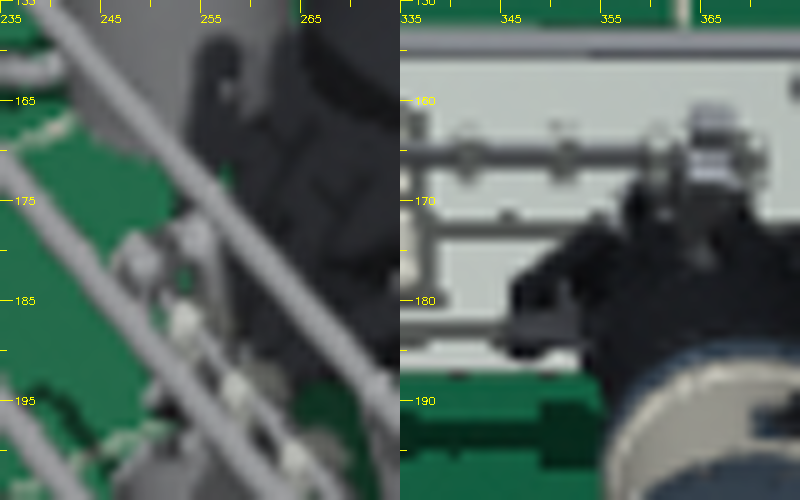

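```bash
python3 -m crank '[[0,0,0,0,0.1,-0.08,-1],[0,0,0,0,0.1,-0.08,-1],[0,0,0,0,0.1,-0.08,-1],[0,0,0,0,0.1,-0.08,-1],[0,0,0,0,0.1,-0.08,-1],[0,0,0,0,0.1,-0.08,-1],[0,0,0,0,0.1,-0.08,-1],[0,0,0,0,0.1,-0.08,-1],[0,0,0,0,0.05,-0.04,-1],[0,0,0,0,0,0,-1]]'; python3 - <<'E'
from h import *
to((653,-133,165),0,38)
for n in("scene","top"): cv2.imwrite(f"pics/{n}9.png",cams.grab_frame(n))
s=cv2.imread("pics/scene9.png");t=cv2.imread("pics/top9.png")
cv2.imwrite("pics/c9.png",np.hstack([crop(s,235,155,80,100,5),crop(t,270,150,100,100,4)[:, :400]]) if 0 else np.hstack([crop(s,235,155,80,80,5),crop(t,325,150,50,50,8)]))
E
```

```text
clock: 10.07
eef_pos: [652.7, -132.7, 176.2]
tcp_rot: [-0.905, 0.0, -1.574]
contact_force: [0.4, -0.3, -0.8]
opening: 0.156
t 10.07 turn deg [-0.12 -0.13  0.08] shift cm now-axes [ 0.03  0.9  -0.66] final-axes [ 0.03  0.9  -0.66]
```

View pics/c9.png

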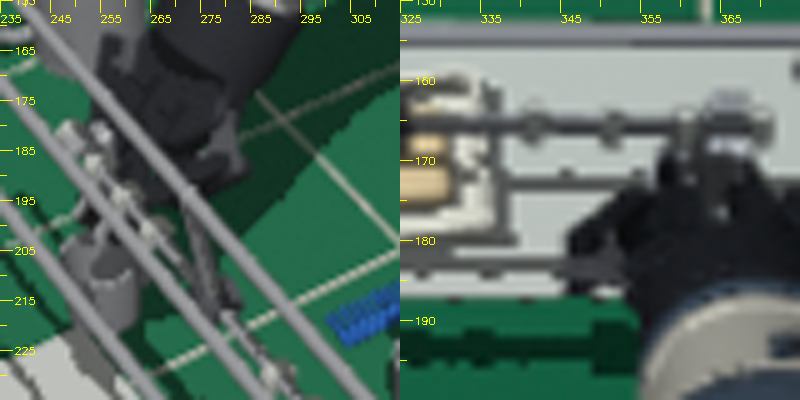

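```bash
python3 -m crank '[[0,0,0,0,0.1,-0.08,-1],[0,0,0,0,0.1,-0.08,-1],[0,0,0,0,0.1,-0.08,-1],[0,0,0,0,0.1,-0.08,-1],[0,0,0,0,0.1,-0.08,-1],[0,0,0,0,0.1,-0.08,-1],[0,0,0,0,0.1,-0.08,-1],[0,0,0,0,0.1,-0.08,-1],[0,0,0,0,0.05,-0.04,-1],[0,0,0,0,0,0,-1]]'; python3 - <<'E'
from h import *
to((653,-133,158),0,38)
for n in("scene","top"): cv2.imwrite(f"pics/{n}10.png",cams.grab_frame(n))
s=cv2.imread("pics/scene10.png");t=cv2.imread("pics/top10.png")
cv2.imwrite("pics/c10.png",np.hstack([crop(s,235,155,80,90,5),crop(t,325,150,50,56,8)]))
E
```

```text
clock: 11.0
eef_pos: [652.9, -132.7, 164.8]
tcp_rot: [-0.904, 0.0, -1.573]
contact_force: [0.0, -0.5, -0.4]
opening: 0.157
t 11.0 turn deg [-0.18 -0.12  0.09] shift cm now-axes [ 0.03  0.54 -0.41] final-axes [ 0.03  0.54 -0.41]Traceback (most recent call last):
  File "<stdin>", line 5, in <module>
    return _nx.concatenate(arrs, 1, dtype=dtype, casting=casting)
           ~~~~~~~~~~~~~~~^^^^^^^^^^^^^^^^^^^^^^^^^^^^^^^^^^^^^^^
ValueError: all the input array dimensions except for the concatenation axis must match exactly, but along dimension 0, the array at index 0 has size 450 and the array at index 1 has size 448
```

```bash
python3 - <<'E'
from h import *
s=cv2.imread("pics/scene10.png");t=cv2.imread("pics/top10.png")
cv2.imwrite("pics/c10.png",np.hstack([crop(s,235,155,80,80,5),crop(t,325,150,50,50,8)]))
E
```

```text
(no output)
```

View pics/c10.png

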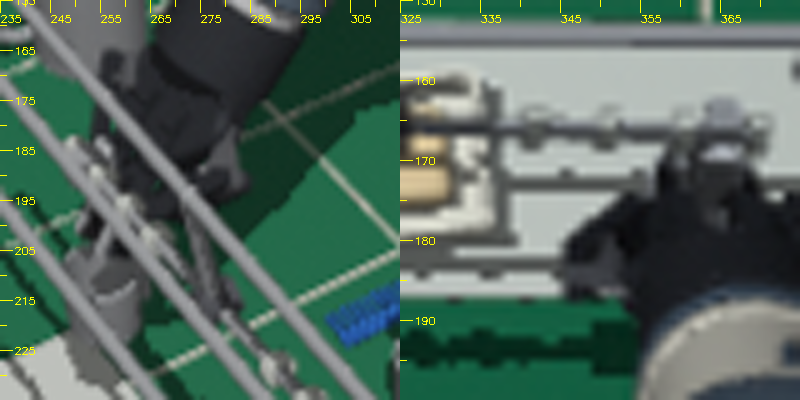

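```bash
python3 -m crank '[[0,0,0,0,0.1,-0.08,-1],[0,0,0,0,0.1,-0.08,-1],[0,0,0,0,0.1,-0.08,-1],[0,0,0,0,0.08,-0.06,-1],[0,0,0,0,0.05,-0.04,-1],[0,0,0,0,0,0,-1],[0,0,0,0,0,0,-1],[0,0,0,0,0,0,-1],[0,0,0,0,0,0,-1],[0,0,0,0,0,0,-1]]'; python3 - <<'E'
from h import *
for n in("scene","top"): cv2.imwrite(f"pics/{n}11.png",cams.grab_frame(n))
s=cv2.imread("pics/scene11.png");t=cv2.imread("pics/top11.png")
cv2.imwrite("pics/c11.png",np.hstack([crop(s,235,155,80,80,5),crop(t,325,150,50,50,8)]))
E
```

```text
clock: 11.93
eef_pos: [653.2, -132.8, 159.2]
tcp_rot: [-0.904, -0.0, -1.573]
contact_force: [0.3, -0.1, -1.5]
opening: 0.157
```

View pics/c11.png

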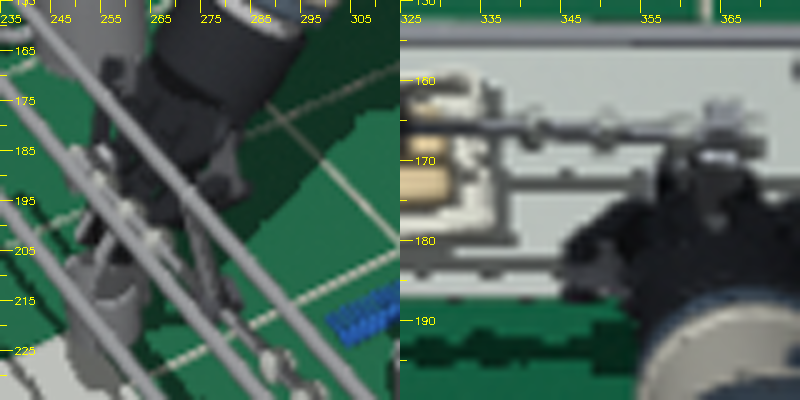

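```bash
python3 -m crank '[[0,0,0,0,0,0,-0.65],[0,0,0,0,0,0,-0.6],[0,0,0,0,0,0,-0.55],[0,0,0,0,0,0,-0.5],[0,0,0,0,0,0,-0.45],[0,0,0,0,0,0,-0.4],[0,0,0,0,0,0,-0.35],[0,0,0,0,0,0,-0.35],[0,0,0,0,0,0,-0.35],[0,0,0,0,0,0,-0.35]]'; python3 - <<'E'
from h import *
for n in("scene","top"): cv2.imwrite(f"pics/{n}12.png",cams.grab_frame(n))
s=cv2.imread("pics/scene12.png");t=cv2.imread("pics/top12.png")
cv2.imwrite("pics/c12.png",np.hstack([crop(s,235,155,80,80,5),crop(t,325,150,50,50,8)]))
for th in (0,.14): print([proj("scene",np.array([660,-1.5-d*np.cos(th),235-d*np.sin(th)])) for d in (-150,-60,60,150)])
E
```

```text
clock: 12.87
eef_pos: [653.3, -133.1, 159.4]
tcp_rot: [-0.903, -0.001, -1.574]
contact_force: [0.5, 0.3, -0.3]
opening: 0.328
[array([310.8, 252.9]), array([290.1, 229. ]), array([265.3, 200.3]), array([248.4, 180.7])]
[array([310.6, 247.1]), array([290. , 226.7]), array([265.6, 202.6]), array([249.3, 186.4])]
```

View pics/c12.png

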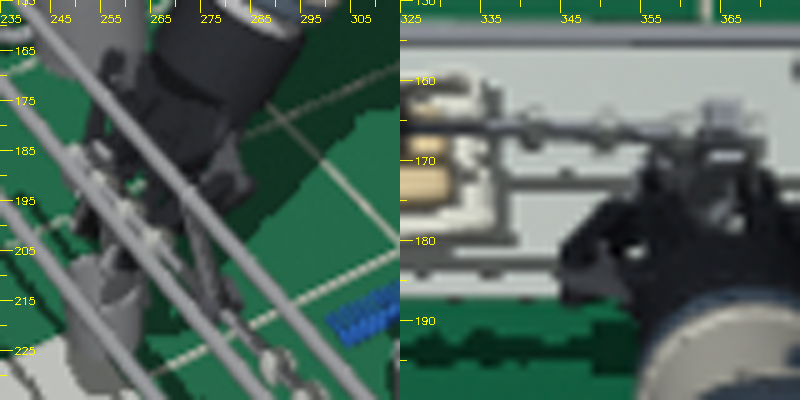

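```bash
python3 -m crank '[[0,0,0,0,-0.5,0,-0.35],[0,0,0,0,-1,0,-0.3],[0,0,0,0,-1.5,0,-0.2],[0,0,0,0,-2,0,0],[0,0,0,0,-2.5,0,0],[0,0,0,0,-2.5,0,0],[0,0,0,-1,-1,-1,0],[0,0,0,-2,0,-2,0],[0,0,0,-3,0,-2,0],[0,0,0,-3,0,-2,0]]'; python3 - <<'E'
from h import *
for n in("scene","top"): cv2.imwrite(f"pics/{n}13.png",cams.grab_frame(n))
s=cv2.imread("pics/scene13.png");t=cv2.imread("pics/top13.png")
cv2.imwrite("pics/c13.png",np.hstack([crop(s,235,155,80,110,5),crop(t,265,130,80,110,5)]))
to((409,206,167.5),3,38)
E
```

```text
clock: 13.8
eef_pos: [531.1, -46.5, 209.4]
tcp_rot: [-0.895, -0.004, -1.582]
contact_force: [0.6, 1.3, -0.4]
opening: 0.502
t 13.9 turn deg [-0.29 -2.51  2.18] shift cm now-axes [-24.84  -4.46 -11.74] final-axes [-25.48  -3.45 -10.66]
```

View pics/c13.png

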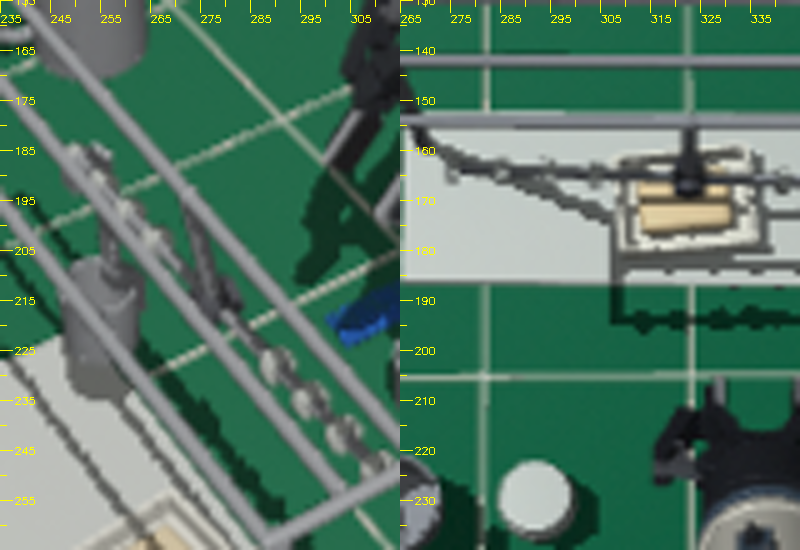

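```bash
python3 -m crank '[[0,-0.8,0.7,-3,-0.4,-1.3,0],[0,-0.8,0.7,-3.2,-0.4,-1.3,0],[0,-0.8,0.7,-3.2,-0.4,-1.3,0],[0,0,0,-3.2,-0.4,-1.3,0],[0,0,0,-3.2,-0.4,-1.3,0],[0,0,0,-3.2,-0.4,-1.3,0],[0,0,0,-3,-0.3,-1.3,0],[0,0,0,-2,-0.2,-1,0],[0,0,0,-0.5,0,-0.5,0],[0,0,0,0,0,0,0]]'; python3 - <<'E'
from h import *
to((409,206,167.5),3,38)
E
```

```text
clock: 14.73
eef_pos: [484.8, 45.0, 184.6]
tcp_rot: [-0.929, -0.007, -1.553]
contact_force: [0.3, 0.2, -0.5]
opening: 0.497
t 14.73 turn deg [ 1.21 -1.32  1.51] shift cm now-axes [-16.25  -3.09  -6.8 ] final-axes [-16.48  -2.8   -6.36]
```

```bash
python3 -m crank '[[0.4,-0.5,0.5,-3.5,-0.5,-1.4,0],[0.4,-0.5,0.5,-3.5,-0.5,-1.4,0],[0.4,-0.3,0.5,-3.5,-0.5,-1.4,0],[0,0,0,-3.5,-0.5,-1.4,0],[0,0,0,-3.5,-0.5,-1,0],[0,0,0,-3,-0.3,-0.5,0],[0,0,0,-1,0,0,0],[0,0,0,0,0,0,0],[0,0,0,0,0,0,0],[0,0,0,0,0,0,0]]'; python3 - <<'E'
from h import *
to((409,206,167.5),3,38)
E
```

```text
clock: 15.57
eef_pos: [423.4, 216.6, 195.0]
tcp_rot: [-0.971, -0.013, -1.501]
contact_force: [-0.2, 1.1, 0.3]
opening: 0.498
t 15.57 turn deg [ 3.6   1.25 -0.02] shift cm now-axes [ 0.92  1.42 -2.8 ] final-axes [ 0.98  1.25 -2.87]
```

Now fix pose and approach part way, then look.

```bash
python3 -m crank '[[1.8,0.6,0,0.4,0.5,-1.2,0],[1.8,0.6,0,0.4,0.5,-1.2,0],[0,0,0,0.2,1,-0.4,0],[0,0,0,0,1.5,0,0],[0,0,0,0,1,0,0],[0,0,0,0,0,0,0],[0,0,0,0,0,0,0],[0,0,0,0,0,0,0],[0,0,0,0,0,0,0],[0,0,0,0,0,0,0]]'; python3 - <<'E'
from h import *
to((471,206,88.7),3,38)
for n in("scene","top"): cv2.imwrite(f"pics/{n}14.png",cams.grab_frame(n))
s=cv2.imread("pics/scene14.png");t=cv2.imread("pics/top14.png")
cv2.imwrite("pics/c14.png",np.hstack([crop(s,345,215,80,90,5),crop(t,235,200,80,90,5)]))
E
```

```text
clock: 16.4
eef_pos: [438.5, 183.5, 175.7]
tcp_rot: [-0.972, 0.003, -1.506]
contact_force: [0.0, 0.4, 0.0]
opening: 0.503
t 16.4 turn deg [ 3.72  0.46 -0.57] shift cm now-axes [-2.01  9.1  -2.1 ] final-axes [-2.08  8.92 -2.7 ]
```

View pics/c14.png

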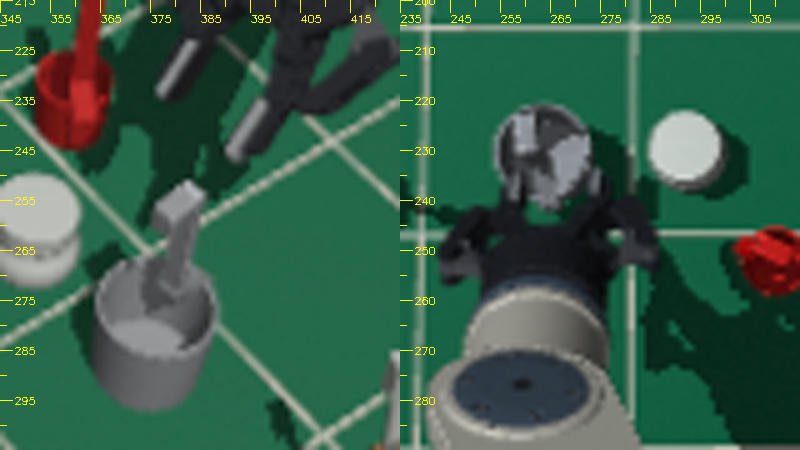

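```bash
python3 -m crank '[[1.5,0.2,-0.2,-0.6,0,-0.9,0],[1.5,0.2,-0.2,-0.6,0,-0.9,0],[1,0.1,-0.1,-0.5,0.3,-0.6,0],[0,0,0,-0.3,0.8,-0.3,0],[0,0,0,0,1,0,0],[0,0,0,0,1,0,0],[0,0,0,0,0.5,0,0],[0,0,0,0,0,0,0],[0,0,0,0,0,0,0],[0,0,0,0,0,0,0]]'; python3 - <<'E'
from h import *
to((471,206,88.7),3,38)
for n in("scene","top"): cv2.imwrite(f"pics/{n}15.png",cams.grab_frame(n))
s=cv2.imread("pics/scene15.png");t=cv2.imread("pics/top15.png")
cv2.imwrite("pics/c15.png",np.hstack([crop(s,345,215,80,90,5),crop(t,235,200,80,90,5)]))
E
```

```text
clock: 17.33
eef_pos: [447.2, 191.3, 173.9]
tcp_rot: [-0.97, 0.009, -1.492]
contact_force: [-0.4, -0.7, -0.2]
opening: 0.496
t 17.33 turn deg [ 3.59  0.91 -1.32] shift cm now-axes [-1.2   8.45 -2.77] final-axes [-1.34  8.23 -3.31]
```

View pics/c15.png

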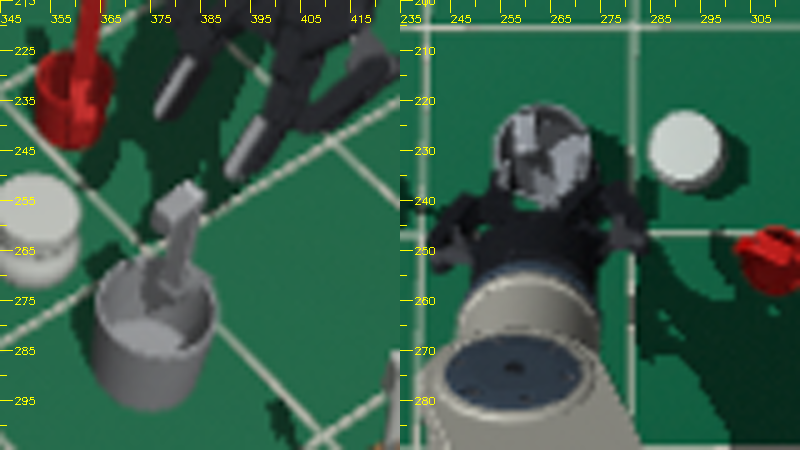

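```bash
python3 - <<'E'
from h import *
s=r.sense(); print(s["qpos"].round(3), s["contact_force"],s["joint_efforts"].round(1))
E
```

```text
[ 0.585  0.063  2.37  -1.035  0.316  3.016] [ 0.19235843  0.0936413  -0.47277685] [ -0.1 -29.6 -25.2  -1.   -0.5  -0. ]
```

```bash
cat >> h.py <<'E'
def RtF(yaw,lean): return Rt(yaw,lean)*Ro.from_euler('y',180,degrees=True)
def toF(p,yaw,lean):
    e,R,s=pose(); T=RtF(np.radians(yaw),np.radians(lean))
    print("t",round(s["clock"],2),"turn deg",np.degrees((R.inv()*T).as_rotvec()).round(2),"shift now-axes",(R.inv().apply(np.array(p)-e)/10).round(2),"final-axes",(T.inv().apply(np.array(p)-e)/10).round(2),"q",s["qpos"].round(2))
E
python3 -m crank '[[0,-3,0,0,-2,0,0],[0,-7,0,0,-2,0,0],[0,-7,0,0,-2,0,0],[0,-7,0,0,0,0,0],[0,-7,0,0,0,0,0],[0,-7,0,0,0,0,0],[0,-7,0,0,0,0,0],[0,-7,0,0,0,0,0],[0,-7,0,0,0,0,0],[0,-7,0,0,0,0,0]]'; python3 - <<'E'
from h import *
toF((409,206,167.5),3,38)
E
```

```text
clock: 18.27
eef_pos: [412.4, 188.1, 223.2]
tcp_rot: [-1.288, -0.538, -0.421]
contact_force: [-0.0, 0.6, 0.2]
opening: 0.5
t 18.27 turn deg [  -3.69 -113.04   -2.6 ] shift now-axes [-3.75  4.5   0.25] final-axes [1.8  4.24 3.62] q [ 0.64 -0.1   2.37 -0.74  0.45  1.59]
```

```bash
python3 -m crank '[[-0.3,-7,-0.2,0,0,0,0],[-0.3,-7,-0.2,0,0,0,0],[-0.3,-7,-0.2,0,0,0,0],[-0.3,-7,-0.2,0,0,0,0],[-0.3,-7,-0.2,0,0,0,0],[-0.3,-7,-0.2,0,0,0,0],[-0.3,-7,-0.2,0,0,0,0],[-0.3,-7,-0.2,0,0,0,0],[-0.3,-7,-0.2,0,0,0,0],[-0.3,-7,-0.2,0,0,0,0]]'; python3 - <<'E'
from h import *
toF((409,206,167.5),3,38)
E
```

```text
clock: 19.1
eef_pos: [410.7, 187.6, 224.4]
tcp_rot: [-2.093, -0.4, 1.002]
contact_force: [0.5, 0.7, -0.5]
opening: 0.498
t 19.1 turn deg [ -0.61 -41.5   -1.21] shift now-axes [-0.88  4.47  3.88] final-axes [1.84 4.44 3.56] q [ 0.71 -0.09  2.39 -0.92  0.5   0.56]
```

```bash
python3 -m crank '[[0,-7,-0.2,0,0,0,0],[0,-7,-0.2,0,0,0,0],[0,-7,-0.2,0,0,0,0],[0,-7,-0.2,0,0,0,0],[0,-7,-0.2,0,0,0,0],[0,-4.5,0,0,0,0,0],[0,0,0,0.5,1,1,0],[0,0,0,0.5,1.5,1,0],[0,0,0,0.4,1,1,0],[0,0,0,0,0,0,0]]'; python3 - <<'E'
from h import *
toF((409,206,167.5),3,38)
E
```

```text
clock: 19.93
eef_pos: [406.4, 203.0, 179.5]
tcp_rot: [-2.229, -0.008, 1.622]
contact_force: [-0.2, -1.0, -0.3]
opening: 0.503
t 19.93 turn deg [-0.29 -0.35  0.3 ] shift now-axes [0.28 1.12 0.52] final-axes [0.29 1.12 0.52] q [ 0.75  0.02  2.44 -1.24  0.42  0.23]
```

```bash
python3 - <<'E'
from h import *
toF((428,204,159),4,32)
E
```

```text
t 19.93 turn deg [ 5.71 -1.16 -0.25] shift now-axes [-0.03  2.94 -0.46] final-axes [-0.05  2.88 -0.75] q [ 0.75  0.02  2.44 -1.24  0.42  0.23]
```

```bash
python3 -m crank '[[2.5,-0.5,0,0,0.5,-0.1,0],[2.2,-0.5,0,0,0.8,-0.2,0],[1,-0.1,0,0,0.8,-0.2,0],[0,0,0,0,0.5,-0.1,0],[0,0,0,0,0.2,0,0],[0,0,0,0,0,0,0],[0,0,0,0,0,0,0],[0,0,0,0,0,0,0],[0,0,0,0,0,0,0],[0,0,0,0,0,0,0]]'; python3 - <<'E'
from h import *
toF((470,205.5,91),4,32)
for n in("scene","top"): cv2.imwrite(f"pics/{n}16.png",cams.grab_frame(n))
s=cv2.imread("pics/scene16.png");t=cv2.imread("pics/top16.png")
cv2.imwrite("pics/c16.png",np.hstack([crop(s,345,215,80,90,5),crop(t,235,200,80,90,5)]))
E
```

```text
clock: 20.77
eef_pos: [426.1, 204.1, 161.5]
tcp_rot: [-2.128, 0.004, 1.642]
contact_force: [0.1, 0.0, 0.3]
opening: 0.499
t 20.77 turn deg [-0.08  0.18 -0.14] shift now-axes [-0.14  8.3   0.  ] final-axes [-0.16  8.3   0.01] q [ 0.65  0.08  2.37 -0.96  0.36 -0.14]
```

View pics/c16.png

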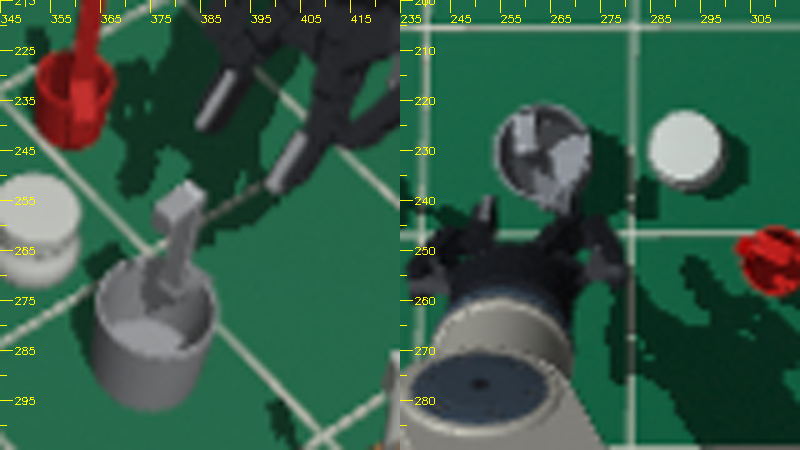

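```bash
python3 -m crank '[[0,0,0,0,1,0,0],[0,0,0,0,1.4,0,0],[0,0,0,0,1.4,0,0],[0,0,0,0,1.4,0,0],[0,0,0,0,1,0,0],[0,0,0,0,0.5,0,0],[0,0,0,0,0,0,0],[0,0,0,0,0,0,0],[0,0,0,0,0,0,0],[0,0,0,0,0,0,0]]'; python3 - <<'E'
from h import *
toF((470,205.5,91),4,32)
for n in("scene","top"): cv2.imwrite(f"pics/{n}17.png",cams.grab_frame(n))
s=cv2.imread("pics/scene17.png");t=cv2.imread("pics/top17.png")
cv2.imwrite("pics/c17.png",np.hstack([crop(s,345,215,80,90,5),crop(t,235,200,80,90,5)]))
E
```

```text
clock: 21.7
eef_pos: [463.9, 209.6, 112.0]
tcp_rot: [-2.118, 0.004, 1.643]
contact_force: [0.4, 0.5, 1.1]
opening: 0.502
t 21.7 turn deg [-0.64  0.21 -0.12] shift now-axes [-0.45  2.1   0.6 ] final-axes [-0.45  2.09  0.62] q [ 0.59  0.25  2.33 -1.3   0.28  0.17]
```

View pics/c17.png

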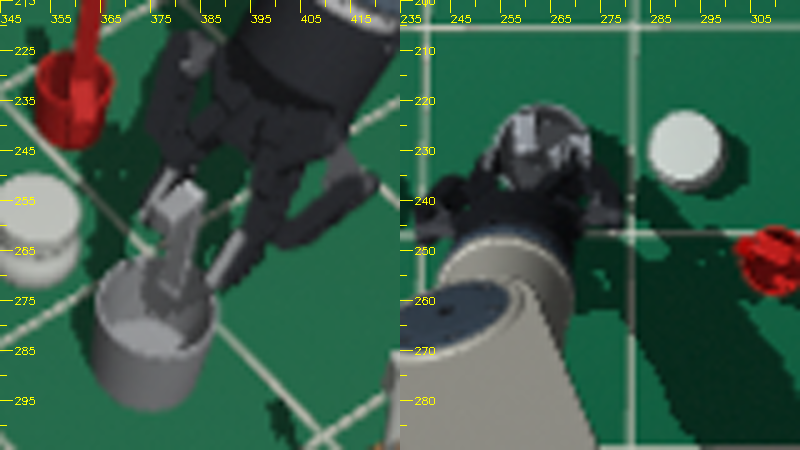

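```bash
python3 -m crank '[[1.8,0,0,-0.1,0,0,0],[1.8,0.1,0,-0.1,0.1,0.1,0],[1.2,0.1,0,-0.1,0.2,0.1,0],[0,0,0,-0.1,0.3,0.1,0],[0,0,0,0,0.3,0,0],[0,0,0,0,0,0,0],[0,0,0,0,0,0,0],[0,0,0,0,0,0,0],[0,0,0,0,0,0,0],[0,0,0,0,0,0,0]]'; python3 - <<'E'
from h import *
toF((467,205.5,92.5),4,26)
E
```

```text
clock: 22.63
eef_pos: [464.6, 205.7, 103.4]
tcp_rot: [-2.039, 0.003, 1.645]
contact_force: [0.2, 0.0, -0.3]
opening: 0.503
t 22.63 turn deg [ 0.8   0.31 -0.06] shift now-axes [-0.04  1.08  0.28] final-axes [-0.04  1.08  0.27] q [ 0.55  0.26  2.29 -0.91  0.27 -0.25]
```

```bash
python3 -m crank '[[0.5,0.2,0,0,0.3,0.1,0],[0.3,0.1,0,0,0.4,0.1,0],[0,0,0,0,0.3,0.1,0],[0,0,0,0,0,0,0],[0,0,0,0,0,0,0],[0,0,0,0,0,0,0],[0,0,0,0,0,0,0],[0,0,0,0,0,0,0],[0,0,0,0,0,0,0],[0,0,0,0,0,0,0]]'; python3 - <<'E'
from h import *
toF((467,205.5,92.5),4,26)
for n in("scene","top"): cv2.imwrite(f"pics/{n}18.png",cams.grab_frame(n))
s=cv2.imread("pics/scene18.png");t=cv2.imread("pics/top18.png")
cv2.imwrite("pics/c18.png",np.hstack([crop(s,345,215,80,90,5),crop(t,235,200,80,90,5)]))
E
```

```text
clock: 23.47
eef_pos: [466.5, 205.9, 91.8]
tcp_rot: [-2.023, 0.001, 1.64]
contact_force: [0.1, 0.1, -0.3]
opening: 0.498
t 23.47 turn deg [-0.09 -0.   -0.07] shift now-axes [-0.04 -0.04 -0.08] final-axes [-0.04 -0.04 -0.08] q [ 0.54  0.29  2.29 -0.91  0.26 -0.24]
```

View pics/c18.png

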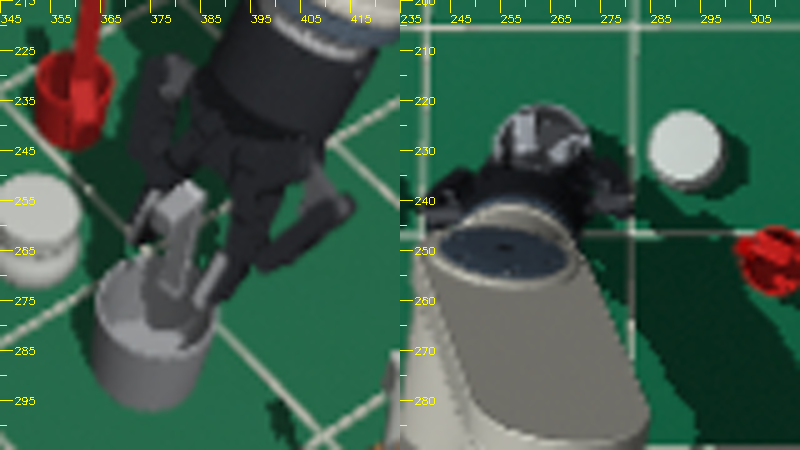

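```bash
python3 -m crank '[[0,0,0,0,0,0,-0.5],[0,0,0,0,0,0,-1],[0,0,0,0,0,0,-1],[0,0,0,0,0,0,-1],[0,0,0,0,0,0,-1],[0,0,0,0,0,0,-1],[0,0,0,0,0,0,-1],[0,0,0,0,-0.2,-0.1,-1],[0,0,0,0,-0.8,-0.4,-1],[0,0,0,0,-1.2,-0.6,-1]]' 60; python3 - <<'E'
from h import *
toF((467,205.5,220),4,26)
E
```

```text
clock: 24.4
eef_pos: [464.7, 204.8, 114.4]
tcp_rot: [-2.018, 0.004, 1.64]
contact_force: [-1.0, -0.4, -1.8]
opening: 0.15
t 24.4 turn deg [-0.4   0.08 -0.2 ] shift now-axes [ 0.01 -9.42 -4.78] final-axes [ 0.06 -9.39 -4.84] q [ 0.54  0.23  2.28 -0.73  0.31 -0.43]
```

```bash
python3 -m crank '[[0,-0.5,0,0,-1.6,-0.8,-1],[0,-0.5,0,0,-1.8,-0.9,-1],[0,-0.5,0,0,-1.8,-0.9,-1],[0,-0.5,0,0,-1.8,-0.9,-1],[0,-0.5,0,0,-1.4,-0.7,-1],[0,-0.3,0,-0.3,-0.6,-0.6,-1],[0,-0.3,0,-0.8,0.4,-1,-1],[0,-0.3,0,-1,0.6,-1.3,-1],[0,0,0,-1,0.6,-1.3,-1],[0,0,0,-1,0.6,-1.3,-1]]'; python3 - <<'E'
from h import *
toF((590,106,222),0,26)
E
```

```text
clock: 25.23
eef_pos: [523.2, 173.0, 225.0]
tcp_rot: [-2.009, 0.026, 1.704]
contact_force: [-0.3, -0.1, -2.2]
opening: 0.148
t 25.23 turn deg [-0.77  7.52  1.92] shift now-axes [-7.52  2.89 -4.98] final-axes [-6.7   3.2  -5.87] q [ 0.4   0.08  2.11 -0.26  0.55 -1.12]
```

```bash
python3 -m crank '[[0,1.2,0.3,-1,0.5,-0.9,-1],[0,1.2,0.3,-1.2,0.5,-1,-1],[0,1.2,0.3,-1.2,0.5,-1,-1],[0,1.2,0.3,-1.2,0.5,-1,-1],[-0.3,1.2,0.3,-1,0.4,-0.8,-1],[-0.3,1,0.2,-0.5,0.2,-0.5,-1],[0,0.5,0.2,0,0,0,-1],[0,0,0,0,0,0,-1],[0,0,0,0,0,0,-1],[0,0,0,0,0,0,-1]]'; python3 - <<'E'
from h import *
toF((590,106,222),0,26)
for n in("scene","top"): cv2.imwrite(f"pics/{n}19.png",cams.grab_frame(n))
s=cv2.imread("pics/scene19.png");t=cv2.imread("pics/top19.png")
cv2.imwrite("pics/c19.png",np.hstack([crop(s,265,190,80,100,5),crop(t,250,145,80,100,5)]))
E
```

```text
clock: 26.07
eef_pos: [587.6, 113.0, 223.0]
tcp_rot: [-2.016, -0.002, 1.563]
contact_force: [-0.9, -0.1, -1.0]
opening: 0.148
t 26.07 turn deg [-0.46 -0.44 -0.08] shift now-axes [-0.7   0.2  -0.18] final-axes [-0.7   0.2  -0.17] q [ 0.25  0.16  2.03 -0.21  0.53 -1.16]
```

View pics/c19.png

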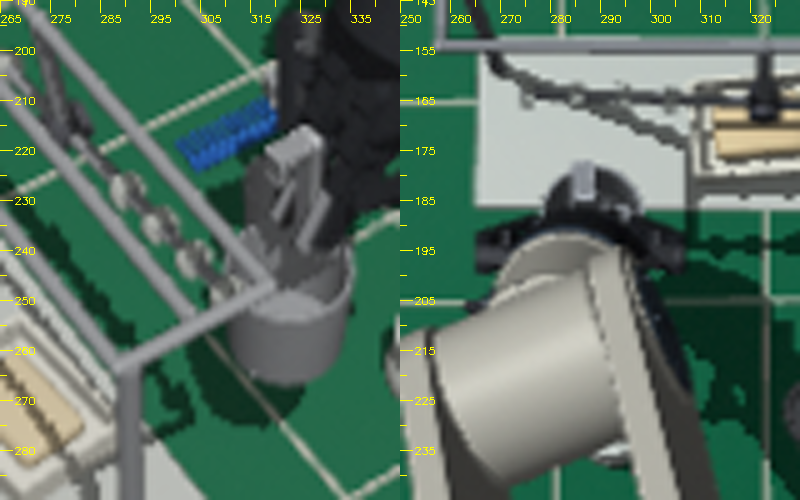

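```bash
python3 - <<'E'
from h import *
e=pose()[0]
print("hook top",onz("top",(286.9,181.3),287.2)-e, onz("top",(286.9,181.3),287.2))
print("hook scene",onz("scene",(323.0,218.3),287.2)-e)
for n,c,t in((60,(290,227.6),(303.8,165.3)),(90,(297,234.4),(294.4,165)),(120,(303.6,241.6),(285,164.5)),(150,(309,248),(275,164))):
    z=235+.137*n; print(n,onz("scene",c,z),onz("top",t,z),tri(c,t))
E
```

```text
hook top [ 9.72703081 -4.39105434 64.08911648] [597.4 108.7 287.2]
hook scene [11.82703081 -1.39105434 64.08911648]
60 [661.5  60.3 243.2] [658.7  58.7 243.2] (array([659.8,  58.5, 240.3]), 0.9)
90 [661.1  90.9 247.3] [658.8  88.2 247.3] (array([659.6,  88.5, 243.9]), 0.3)
120 [662.2 121.1 251.4] [659.6 117.5 251.4] (array([660.5, 118. , 247.1]), 0.6)
150 [664.4 146.7 255.5] [660.3 148.5 255.5] (array([662.3, 147.3, 253.8]), 4.1)
```

```bash
python3 -m crank '[[-0.2,-0.2,0,-0.2,0,-0.2,-1],[-0.2,-0.2,0,-0.2,0.2,-0.4,-1],[0,0,0,-0.17,0.3,-0.5,-1],[0,0,0,0,0.3,-0.6,-1],[0,0,0,0,0.3,-0.6,-1],[0,0,0,0,0.3,-0.6,-1],[0,0,0,0,0.2,-0.5,-1],[0,0,0,0,0.1,-0.2,-1],[0,0,0,0,0,0,-1],[0,0,0,0,0,0,-1]]'; python3 - <<'E'
from h import *
toF((649.1,107.3,216),0,26)
E
```

```text
clock: 27.0
eef_pos: [632.5, 107.7, 223.8]
tcp_rot: [-2.025, 0.001, 1.572]
contact_force: [-0.3, 0.5, -1.8]
opening: 0.151
t 27.0 turn deg [ 0.04  0.1  -0.02] shift now-axes [-0.04  1.43 -1.15] final-axes [-0.04  1.43 -1.15] q [ 0.21  0.22  1.95 -0.19  0.53 -1.22]
```

```bash
python3 -m crank '[[0,0,0,0,0.15,-0.2,-1],[0,0,0,0,0.2,-0.3,-1],[0,0,0,0,0.2,-0.3,-1],[0,0,0,0,0.2,-0.3,-1],[0,0,0,0,0.2,-0.2,-1],[0,0,0,0,0.1,0,-1],[0,0,0,0,0,0,-1],[0,0,0,0,0,0,-1],[0,0,0,0,0,0,-1],[0,0,0,0,0,0,-1]]'; python3 - <<'E'
from h import *
toF((649.1,107.3,216),0,26)
for n in("scene","top"): cv2.imwrite(f"pics/{n}20.png",cams.grab_frame(n))
s=cv2.imread("pics/scene20.png");t=cv2.imread("pics/top20.png")
cv2.imwrite("pics/c20.png",np.hstack([crop(s,265,190,50,70,8),crop(t,265,145,50,70,8)]))
E
```

```text
clock: 27.83
eef_pos: [649.6, 107.8, 219.2]
tcp_rot: [-2.024, 0.001, 1.572]
contact_force: [-0.3, 0.2, -0.8]
opening: 0.148
t 27.83 turn deg [-0.03  0.12 -0.03] shift now-axes [-0.05  0.26  0.18] final-axes [-0.05  0.26  0.18] q [ 0.21  0.25  1.92 -0.18  0.53 -1.23]
```

View pics/c20.png

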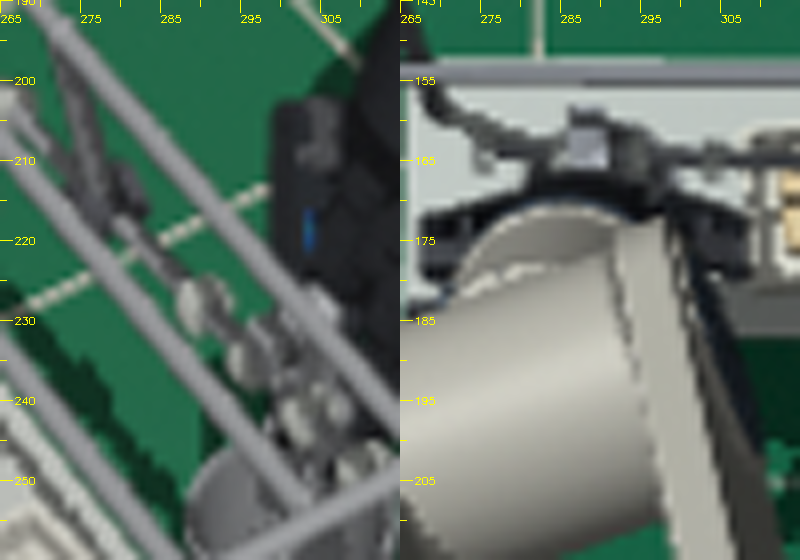

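```bash
python3 - <<'E'
from h import *
b=onz("top",(289.7,164.7),249.4); print(b, proj("top",b+[0,0,34.2]))
E
```

```text
[659.4 102.9 249.4] [289.  161.9]
```

```bash
python3 -m crank '[[0,0,0,-0.1,0.1,0.05,-1],[0,0,0,0,0.16,0.08,-1],[0,0,0,0,0.16,0.08,-1],[0,0,0,0,0.16,0.08,-1],[0,0,0,0,0.16,0.08,-1],[0,0,0,0,0.16,0.08,-1],[0,0,0,0,0.16,0.08,-1],[0,0,0,0,0.16,0.08,-1],[0,0,0,0,0.1,0.05,-1],[0,0,0,0,0,0,-1]]'; python3 - <<'E'
from h import *
toF((649.1,107.3,216),0,26)
for n in("scene","top"): cv2.imwrite(f"pics/{n}21.png",cams.grab_frame(n))
s=cv2.imread("pics/scene21.png");t=cv2.imread("pics/top21.png")
cv2.imwrite("pics/c21.png",np.hstack([crop(s,265,190,50,70,8),crop(t,265,145,50,70,8)]))
E
```

```text
clock: 28.77
eef_pos: [649.1, 106.6, 202.6]
tcp_rot: [-2.024, 0.001, 1.572]
contact_force: [0.2, -0.3, -2.2]
opening: 0.151
t 28.77 turn deg [-0.05  0.12 -0.03] shift now-axes [ 0.07 -1.2  -0.59] final-axes [ 0.07 -1.2  -0.59] q [ 0.21  0.27  1.94 -0.19  0.5  -1.22]
```

View pics/c21.png

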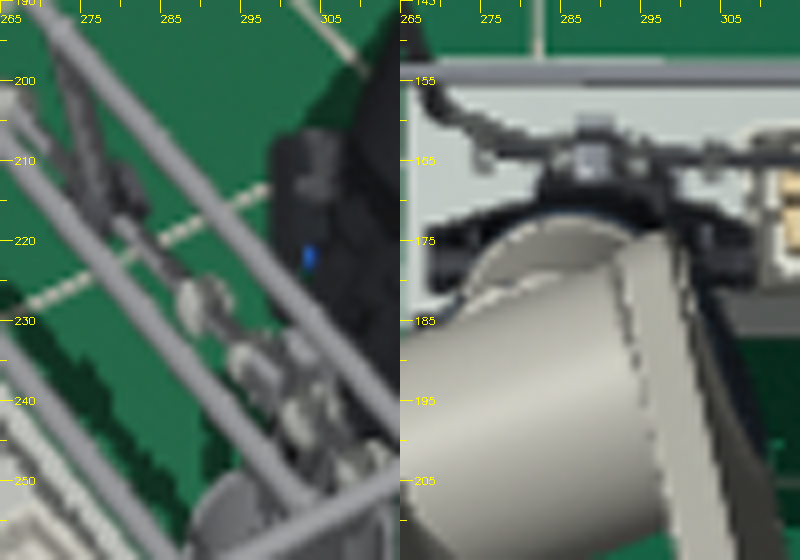

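```bash
python3 -m crank '[[0,0,0,0,0.12,0.06,-1],[0,0,0,0,0.12,0.06,-1],[0,0,0,0,0.12,0.06,-1],[0,0,0,0,0.12,0.06,-1],[0,0,0,0,0.12,0.06,-1],[0,0,0,0,0.12,0.06,-1],[0,0,0,0,0.12,0.06,-1],[0,0,0,0,0.12,0.06,-1],[0,0,0,0,0.1,0.05,-1],[0,0,0,0,0.05,0.02,-1]]'; python3 - <<'E'
from h import *
for n in("scene","top"): cv2.imwrite(f"pics/{n}22.png",cams.grab_frame(n))
s=cv2.imread("pics/scene22.png");t=cv2.imread("pics/top22.png")
cv2.imwrite("pics/c22.png",np.hstack([crop(s,240,175,80,90,5),crop(t,265,145,80,90,5)]))
E
```

```text
clock: 29.7
eef_pos: [649.8, 106.9, 190.1]
tcp_rot: [-2.026, 0.001, 1.573]
contact_force: [1.0, 0.2, -2.0]
opening: 0.151
```

View pics/c22.png

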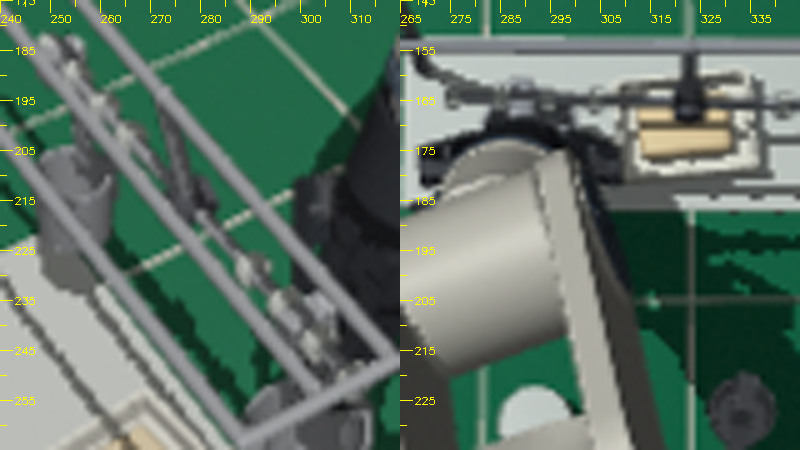

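```bash
python3 -m crank '[[0,0,0,0,0.12,0.06,-1],[0,0,0,0,0.12,0.06,-1],[0,0,0,0,0.12,0.06,-1],[0,0,0,0,0.12,0.06,-1],[0,0,0,0,0.12,0.06,-1],[0,0,0,0,0.12,0.06,-1],[0,0,0,0,0.12,0.06,-1],[0,0,0,0,0.12,0.06,-1],[0,0,0,0,0.1,0.05,-1],[0,0,0,0,0.05,0.02,-1]]'; python3 - <<'E'
from h import *
for n in("scene","top"): cv2.imwrite(f"pics/{n}23.png",cams.grab_frame(n))
s=cv2.imread("pics/scene23.png");t=cv2.imread("pics/top23.png")
cv2.imwrite("pics/c23.png",np.hstack([crop(s,240,175,80,90,5),crop(t,265,145,80,90,5)]))
E
```

```text
clock: 30.63
eef_pos: [650.3, 107.2, 177.4]
tcp_rot: [-2.027, 0.0, 1.573]
contact_force: [-1.3, 0.8, 0.7]
opening: 0.148
```

View pics/c23.png

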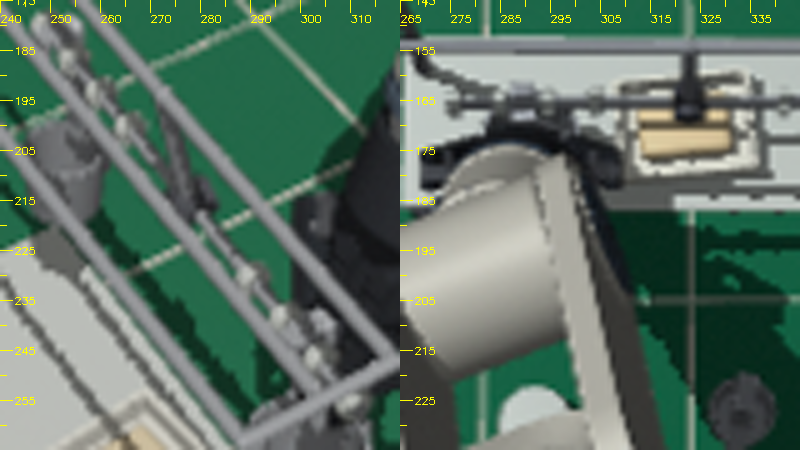

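```bash
python3 -m crank '[[0,0,0,0,0.12,0.05,-1],[0,0,0,0,0.12,0.05,-1],[0,0,0,0,0.12,0.05,-1],[0,0,0,0,0.05,0.02,-1],[0,0,0,0,0,0,-1],[0,0,0,0,0,0,-1],[0,0,0,0,0,0,-1],[0,0,0,0,0,0,-1],[0,0,0,0,0,0,-0.7],[0,0,0,0,0,0,-0.65]]'; python3 -m crank '[[0,0,0,0,0,0,-0.6],[0,0,0,0,0,0,-0.55],[0,0,0,0,0,0,-0.5],[0,0,0,0,0,0,-0.45],[0,0,0,0,0,0,-0.4],[0,0,0,0,0,0,-0.35],[0,0,0,0,0,0,-0.35],[0,0,0,0,0,0,-0.35],[0,0,0,0,0,0,-0.35],[0,0,0,0,0,0,-0.35]]'; python3 - <<'E'
from h import *
for n in("scene","top"): cv2.imwrite(f"pics/{n}24.png",cams.grab_frame(n))
s=cv2.imread("pics/scene24.png");t=cv2.imread("pics/top24.png")
cv2.imwrite("pics/c24.png",np.hstack([crop(s,240,175,80,90,5),crop(t,265,145,80,90,5)]))
E
```

```text
clock: 31.57
eef_pos: [650.7, 107.1, 172.8]
tcp_rot: [-2.028, 0.001, 1.573]
contact_force: [0.5, -0.7, 0.1]
opening: 0.173
clock: 32.4
eef_pos: [651.2, 107.0, 173.3]
tcp_rot: [-2.029, 0.0, 1.573]
contact_force: [-0.8, 0.6, -0.5]
opening: 0.325
```

View pics/c24.png

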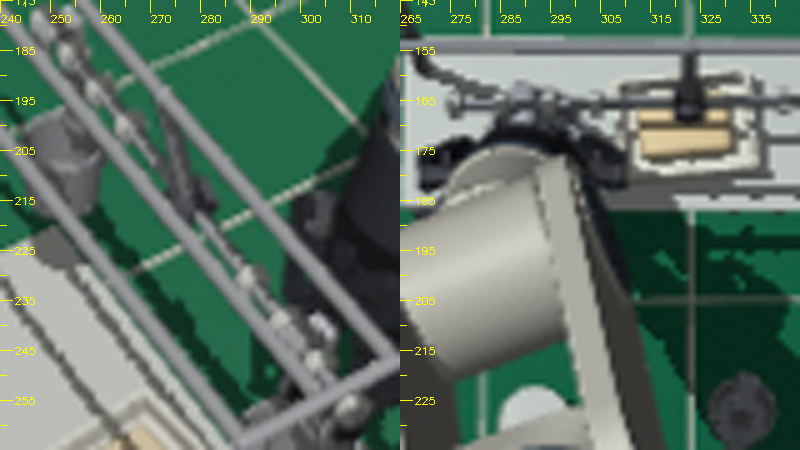

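```bash
python3 -m crank '[[0,0,0,0,-0.5,0,-0.35],[0,0,0,0,-1,0,-0.3],[0,0,0,0,-1.5,0,-0.2],[0,0,0,0,-2,0,0],[0,0,0,0,-2.5,0,0],[0,0,0,0,-2.5,0,0],[0,5,0,0,-1,1,0],[0,7,0,0,0,1,0],[0,7,0,0,0,0,0],[0,7,0,0,0,0,0]]'; python3 - <<'E'
from h import *
for n in("scene","top"): cv2.imwrite(f"pics/{n}25.png",cams.grab_frame(n))
s=cv2.imread("pics/scene25.png");t=cv2.imread("pics/top25.png")
cv2.imwrite("pics/c25.png",np.hstack([crop(s,235,170,80,100,5),crop(t,265,145,80,100,5)]))
to((500,-120,220),0,32); print(r.sense()["qpos"])
E
```

```text
clock: 33.33
eef_pos: [579.2, 108.0, 274.3]
tcp_rot: [-1.989, -0.202, 1.152]
contact_force: [-0.1, 1.1, 0.2]
opening: 0.499
t 33.43 turn deg [  1.57 153.56  -7.52] shift cm now-axes [-24.64   1.25  -1.57] final-axes [22.79  0.37 -9.58]
[ 0.23991305  0.07060306  2.00367128 -0.17795279  0.62468783 -0.75176222]
```

View pics/c25.png

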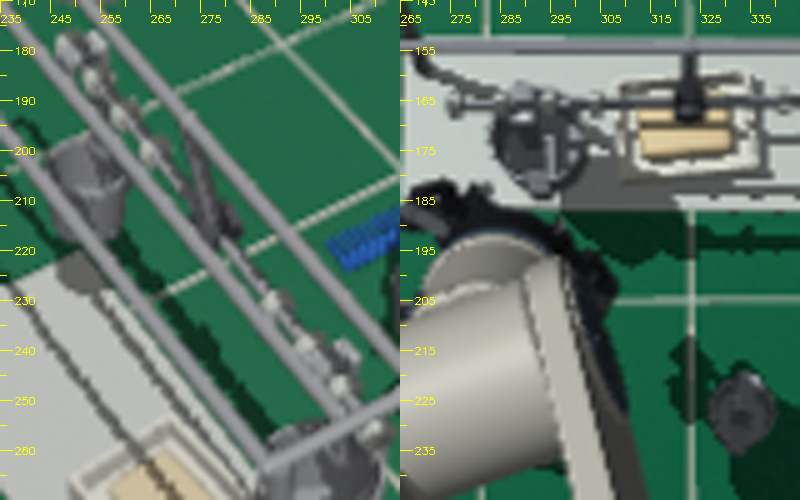

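```bash
python3 -m crank '[[0,7,0,-2,0,0,0],[0,7,0,-2,0,0,0],[0,7,0,-2,0,0,0],[0,7,0,-1,0,-1,0],[0,7,0,-1,0,-1,0],[0,7,0,-1,0,-1,0],[0,7,0,0,0,-2,0],[0,7,0,0,0,-2,0],[0,7,0,0,0,-2,0],[0,7,0,0,0,-2,0]]';  python3 - <<'E'
from h import *
to((480,-120,220),0,34); print(r.sense()["qpos"].round(2))
E
```

```text
clock: 34.27
eef_pos: [556.3, -64.2, 266.2]
tcp_rot: [-1.512, -0.461, -0.117]
contact_force: [0.1, -0.3, -0.3]
opening: 0.499
t 34.27 turn deg [ 5.7  83.87 -5.72] shift cm now-axes [-8.26  0.67 -6.48] final-axes [ 5.58 -0.44 -8.91]
[-0.17  0.03  2.07  0.15  0.59 -0.16]
```

```bash
python3 -m crank '[[0.5,7,-0.5,-1,0,-0.7,0],[0.5,7,-0.5,-1,0,-0.7,0],[0.5,7,-0.5,-1,0,-1,0],[0.5,7,-0.5,-0.5,0,-1,0],[0.5,7,-0.5,0,0,-1,0],[0.5,7,-0.5,0,0,-1,0],[0.5,7,-0.5,0,0,-1,0],[0.5,7,-0.5,0,0,-1,0],[0.5,7,-0.5,0.5,0,-1,0],[0.5,7,-0.5,0.5,0,-1,0]]';  python3 - <<'E'
from h import *
to((440,-110,190),0,38); print(r.sense()["qpos"].round(2))
E
```

```text
clock: 35.1
eef_pos: [482.0, -139.0, 226.5]
tcp_rot: [-0.987, -0.121, -1.37]
contact_force: [0.3, 0.2, -0.3]
opening: 0.5
t 35.1 turn deg [ 3.84 13.36 -1.12] shift cm now-axes [-4.09  0.71 -4.7 ] final-axes [-2.9   0.3  -5.56]
[-0.45 -0.03  2.29  0.68  0.42  0.32]
```

```bash
python3 -m crank '[[0.6,3,0,0,0,-0.8,0],[0.6,3,0,0,0,-1,0],[0.6,3,0,-0.5,0,-1,0],[0.6,2.5,0,-0.5,0,-1,0],[0.6,1.5,0,-0.5,0,-0.8,0],[0.6,0,0,-0.5,0,-0.5,0],[0,0,0,-0.5,0,0,0],[0,0,0,0,0,0,0],[0,0,0,0,0,0,0],[0,0,0,0,0,0,0]]';  python3 - <<'E'
from h import *
to((433,-36,137),0,38); print(r.sense()["qpos"].round(2))
E
```

```text
clock: 35.93
eef_pos: [438.0, -121.5, 198.3]
tcp_rot: [-0.905, -0.008, -1.538]
contact_force: [0.4, -0.1, -0.0]
opening: 0.499
t 35.93 turn deg [-0.14  1.74 -0.79] shift cm now-axes [-8.61  4.63 -3.92] final-axes [-8.55  4.52 -4.17]
[-0.5  -0.05  2.44  1.14  0.35  0.02]
```

```bash
python3 -m crank '[[0,0.9,-0.4,-0.5,0.6,-0.6,0],[0,0.9,-0.4,-0.8,0.8,-0.8,0],[0,0,0,-1.2,0.8,-0.8,0],[0,0,0,-1.4,0.6,-0.6,0],[0,0,0,-1.4,0.6,-0.5,0],[0,0,0,-1.3,0.4,-0.4,0],[0,0,0,-1,0.2,-0.2,0],[0,0,0,-0.4,0,0,0],[0,0,0,0,0,0,0],[0,0,0,0,0,0,0]]';  python3 - <<'E'
from h import *
to((433,-36,137),0,38); print(r.sense()["qpos"].round(2))
E
```

```text
clock: 36.77
eef_pos: [441.0, -49.6, 150.2]
tcp_rot: [-0.895, -0.011, -1.564]
contact_force: [-0.8, 0.1, 0.2]
opening: 0.499
t 36.77 turn deg [-0.75  0.71  0.25] shift cm now-axes [-1.38  0.52 -1.43] final-axes [-1.36  0.55 -1.44]
[-0.21  0.05  2.54  2.32  0.17 -0.93]
```

```bash
python3 -m crank '[[-0.4,0.4,0.1,-0.5,0.1,-0.6,0],[-0.3,0.3,0.1,-0.5,0.2,-0.5,0],[0,0,0,-0.3,0.2,-0.3,0],[0,0,0,-0.1,0.2,0,0],[0,0,0,0,0,0,0],[0,0,0,0,0,0,0],[0,0,0,0,0,0,0],[0,0,0,0,0,0,0],[0,0,0,0,0,0,0],[0,0,0,0,0,0,0]]';  python3 - <<'E'
from h import *
to((482,-36,73.7),0,38); print(r.sense()["qpos"].round(2))
for n in("scene","top"): cv2.imwrite(f"pics/{n}26.png",cams.grab_frame(n))
s=cv2.imread("pics/scene26.png");t=cv2.imread("pics/top26.png")
cv2.imwrite("pics/c26.png",np.hstack([crop(s,290,180,80,80,5),crop(t,300,200,80,80,5)]))
E
```

```text
clock: 37.6
eef_pos: [439.6, -38.5, 139.5]
tcp_rot: [-0.898, -0.004, -1.57]
contact_force: [0.4, -0.0, -0.3]
opening: 0.496
t 37.6 turn deg [-0.55  0.18  0.17] shift cm now-axes [-0.27  7.79 -0.79] final-axes [-0.25  7.79 -0.71]
[-0.17  0.09  2.55  2.59  0.19 -1.16]
```

View pics/c26.png

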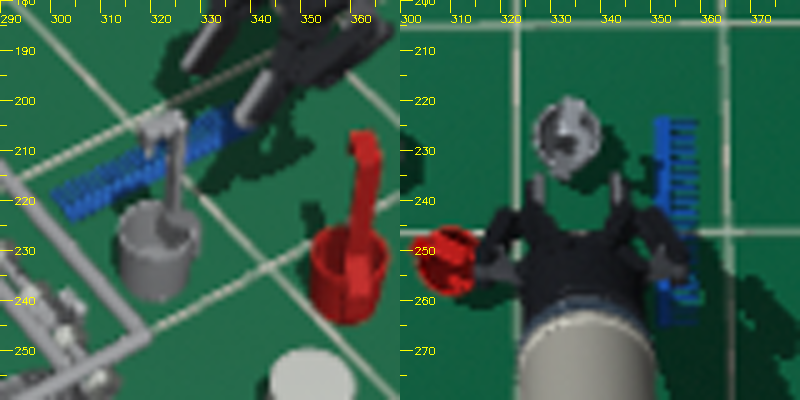

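```bash
python3 -m crank '[[-0.3,0.1,0.1,-0.2,0.8,-0.3,0],[-0.2,0.1,0.1,-0.1,1.2,-0.3,0],[0,0,0,0,1.2,-0.1,0],[0,0,0,0,1.2,0,0],[0,0,0,0,1.2,0,0],[0,0,0,0,0.8,0,0],[0,0,0,0,0.3,0,0],[0,0,0,0,0,0,0],[0,0,0,0,0,0,0],[0,0,0,0,0,0,0]]';  python3 - <<'E'
from h import *
to((482,-36,73.7),0,38); print(r.sense()["qpos"].round(2))
E
```

```text
clock: 38.53
eef_pos: [477.5, -35.9, 81.1]
tcp_rot: [-0.905, -0.001, -1.571]
contact_force: [1.0, 0.5, -0.6]
opening: 0.5
t 38.53 turn deg [-0.17  0.02  0.05] shift cm now-axes [ 0.01  0.86 -0.1 ] final-axes [ 0.01  0.86 -0.1 ]
[-0.14  0.33  2.51  2.91  0.37 -1.46]
```

```bash
python3 -m crank '[[0,0,0,0,0.3,0,0],[0,0,0,0,0.3,-0.1,0],[0,0,0,0,0.2,0,0],[0,0,0,0,0,0,0],[0,0,0,0,0,0,0],[0,0,0,0,0,0,0],[0,0,0,0,0,0,0],[0,0,0,0,0,0,0],[0,0,0,0,0,0,0],[0,0,0,0,0,0,0]]';  python3 - <<'E'
from h import *
to((482,-36,73.7),0,38)
for n in("scene","top"): cv2.imwrite(f"pics/{n}27.png",cams.grab_frame(n))
s=cv2.imread("pics/scene27.png");t=cv2.imread("pics/top27.png")
cv2.imwrite("pics/c27.png",np.hstack([crop(s,290,180,80,80,5),crop(t,300,200,80,80,5)]))
E
```

```text
clock: 39.37
eef_pos: [481.9, -36.0, 75.4]
tcp_rot: [-0.902, -0.001, -1.571]
contact_force: [-0.0, 0.9, 0.8]
opening: 0.501
t 39.37 turn deg [-0.32  0.02  0.07] shift cm now-axes [ 0.    0.14 -0.1 ] final-axes [ 0.    0.14 -0.09]
```

View pics/c27.png

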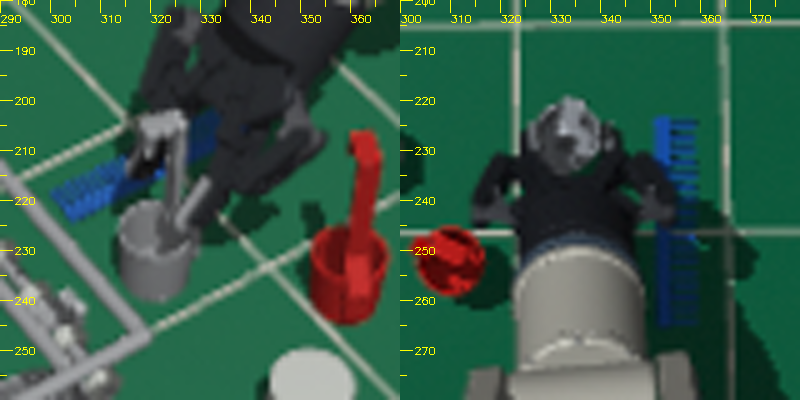

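```bash
python3 -m crank '[[0,0,0,0,0,0,-0.5],[0,0,0,0,0,0,-1],[0,0,0,0,0,0,-1],[0,0,0,0,0,0,-1],[0,0,0,0,0,0,-1],[0,0,0,0,0,0,-1],[0,0,0,0,0,0,-1],[0,0,0,0,-0.2,0.15,-1],[0,0,0,0,-0.6,0.5,-1],[0,0,0,0,-1.1,0.8,-1]]' 40;  python3 -m crank '[[0,0,0,0,-1.4,1.1,-1],[0,0,0,0,-1.6,1.2,-1],[0,0,0,0,-1.6,1.2,-1],[0,0,0,0.3,-1.6,1.2,-1],[0,0,0,0.5,-1.4,1.1,-1],[0,0,0,0.8,-1.2,0.9,-1],[0,0,0,1,-0.6,0.5,-1],[0,0,0,0.8,0,0,-1],[0,0,0,0.4,0,0,-1],[0,0,0,0,0,0,-1]]';  python3 - <<'E'
from h import *
to((560,-100,215),0,38); print(r.sense()["qpos"].round(2))
E
```

```text
clock: 40.3
eef_pos: [479.5, -35.8, 97.1]
tcp_rot: [-0.909, -0.001, -1.571]
contact_force: [-0.3, 0.2, 0.2]
opening: 0.156
clock: 41.13
eef_pos: [479.6, -53.6, 169.7]
tcp_rot: [-0.905, 0.013, -1.559]
contact_force: [-0.3, 0.1, 0.0]
opening: 0.156
t 41.13 turn deg [-0.17  0.08 -1.04] shift cm now-axes [4.68 1.32 9.12] final-axes [4.64 1.38 9.13]
[-0.22  0.06  2.44  1.63  0.15 -0.23]
```

```bash
python3 -m crank '[[0,0,-0.3,0.4,-0.5,1,-1],[0,0,-0.3,0.6,-0.5,1.2,-1],[0,0,-0.3,0.6,-0.3,1.2,-1],[0,0,0,0.6,0.2,1.2,-1],[0,0,0,0.6,0.5,1.2,-1],[0,0,0,0.6,0.5,1.2,-1],[0,0,0,0.4,0.5,1,-1],[0,0,0,0.3,0.3,0.6,-1],[0,0,0,0,0,0,-1],[0,0,0,0,0,0,-1]]';  python3 - <<'E'
from h import *
to((590,-73.5,208),0,38); print(r.sense()["qpos"].round(2))
E
```

```text
clock: 41.97
eef_pos: [549.2, -90.6, 212.7]
tcp_rot: [-0.905, 0.006, -1.566]
contact_force: [-0.4, 0.7, 0.1]
opening: 0.157
t 41.97 turn deg [-0.16 -0.02 -0.45] shift cm now-axes [-1.69  2.9   2.91] final-axes [-1.71  2.88  2.92]
[-0.27  0.08  2.27  0.86  0.23  0.51]
```

```bash
python3 -m crank '[[0,0,-0.2,-0.2,0.2,0.3,-1],[0,0,-0.2,-0.3,0.4,0.5,-1],[0,0,0,-0.3,0.5,0.5,-1],[0,0,0,-0.4,0.5,0.5,-1],[0,0,0,-0.3,0.5,0.5,-1],[0,0,0,-0.2,0.3,0.3,-1],[0,0,0,0,0.1,0.2,-1],[0,0,0,0,0,0,-1],[0,0,0,0,0,0,-1],[0,0,0,0,0,0,-1]]';  python3 - <<'E'
from h import *
to((590,-73.5,208),0,38); print(r.sense()["qpos"].round(2))
for n in("scene","top"): cv2.imwrite(f"pics/{n}28.png",cams.grab_frame(n))
s=cv2.imread("pics/scene28.png");t=cv2.imread("pics/top28.png")
cv2.imwrite("pics/c28.png",np.hstack([crop(s,235,170,80,90,5),crop(t,305,145,80,90,5)]))
E
```

```text
clock: 42.8
eef_pos: [579.9, -69.0, 205.7]
tcp_rot: [-0.913, 0.005, -1.569]
contact_force: [0.5, -0.2, -0.6]
opening: 0.154
t 42.8 turn deg [ 0.33 -0.07 -0.31] shift cm now-axes [0.45 0.43 0.94] final-axes [0.45 0.44 0.93]
[-0.19  0.13  2.22  0.7   0.19  0.73]
```

View pics/c28.png

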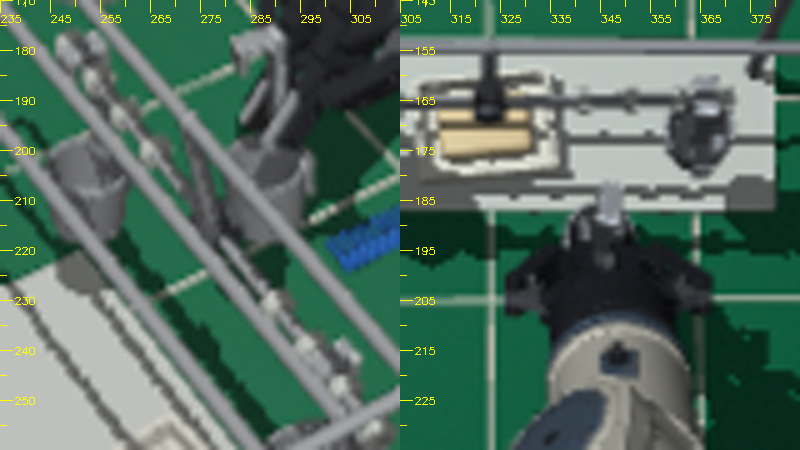

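```bash
python3 - <<'E'
from h import *
s=cv2.imread("pics/scene28.png");t=cv2.imread("pics/top28.png")
cv2.imwrite("pics/c28b.png",np.hstack([crop(s,245,170,50,60,8),crop(t,330,150,50,60,8)]))
E
```

```text
(no output)
```

View pics/c28b.png

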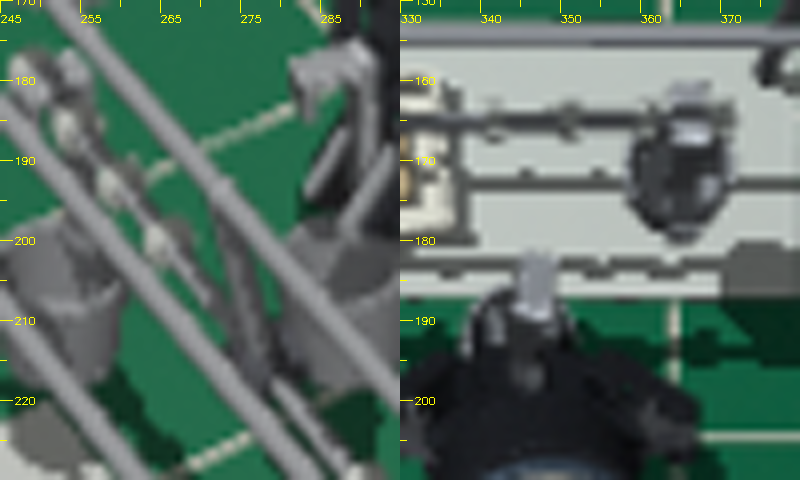

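```bash
python3 - <<'E'
from h import *
e=pose()[0]
print("hook top",onz("top",(347.1,185.7),273),"scene",onz("scene",(286.4,177.8),273), e)
print("notch top",onz("top",(346.4,165),240),"scene",onz("scene",(262.5,196.7),240))
E
```

```text
hook top [585.5 -74.9 273. ] scene [587.8 -68.9 273. ] [579.99867141 -69.13223832 205.82637413]
notch top [659.6 -75.9 240. ] scene [661.7 -72.6 240. ]
```

```bash
python3 -m crank '[[0.2,0,-0.2,0.1,0.2,0.4,-1],[0.1,0,-0.1,0.1,0.3,0.5,-1],[0,0,0,0,0.4,0.5,-1],[0,0,0,0,0.4,0.5,-1],[0,0,0,0,0.4,0.5,-1],[0,0,0,0,0.4,0.5,-1],[0,0,0,0,0.3,0.4,-1],[0,0,0,0,0.1,0.2,-1],[0,0,0,0,0,0,-1],[0,0,0,0,0,0,-1]]';  python3 - <<'E'
from h import *
to((653.5,-71.5,205),0,38); print(r.sense()["qpos"].round(2))
E
```

```text
clock: 43.73
eef_pos: [628.6, -72.0, 208.0]
tcp_rot: [-0.907, 0.0, -1.573]
contact_force: [-0.1, 0.2, -1.7]
opening: 0.156
t 43.73 turn deg [-0.06 -0.12  0.08] shift cm now-axes [-0.06  1.77  1.78] final-axes [-0.05  1.77  1.78]
[-0.17  0.2   2.13  0.59  0.19  0.86]
```

```bash
python3 -m crank '[[0,0,0,0,0.2,0.3,-1],[0,0,0,0,0.3,0.4,-1],[0,0,0,0,0.3,0.4,-1],[0,0,0,0,0.3,0.4,-1],[0,0,0,0,0.3,0.3,-1],[0,0,0,0,0.1,0,-1],[0,0,0,0,0,0,-1],[0,0,0,0,0,0,-1],[0,0,0,0,0,0,-1],[0,0,0,0,0,0,-1]]';  python3 - <<'E'
from h import *
to((653.5,-71.5,205),0,38)
for n in("scene","top"): cv2.imwrite(f"pics/{n}29.png",cams.grab_frame(n))
s=cv2.imread("pics/scene29.png");t=cv2.imread("pics/top29.png")
cv2.imwrite("pics/c29.png",np.hstack([crop(s,245,170,50,60,8),crop(t,330,150,50,60,8)]))
b=onz("top",(346.4,165),240); print(proj("top",b+[0,0,32]))
E
```

```text
clock: 44.57
eef_pos: [653.8, -71.9, 206.8]
tcp_rot: [-0.907, 0.0, -1.573]
contact_force: [-0.7, 0.5, -0.4]
opening: 0.156
t 44.57 turn deg [-0.01 -0.12  0.06] shift cm now-axes [-0.04  0.12 -0.14] final-axes [-0.04  0.12 -0.14]
[347.  162.4]
```

View pics/c29.png

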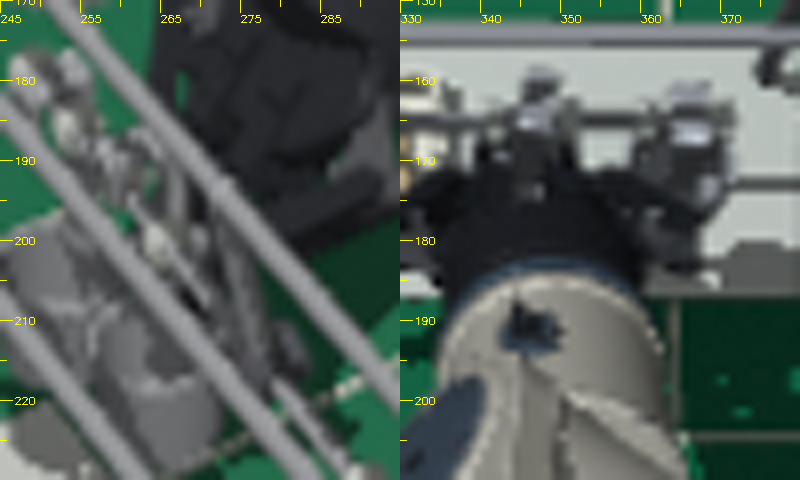

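```bash
python3 -m crank '[[0,0,0,-0.1,0.12,-0.1,-1],[0,0,0,0,0.15,-0.12,-1],[0,0,0,0,0.15,-0.12,-1],[0,0,0,0,0.15,-0.12,-1],[0,0,0,0,0.15,-0.12,-1],[0,0,0,0,0.15,-0.12,-1],[0,0,0,0,0.15,-0.12,-1],[0,0,0,0,0.1,-0.08,-1],[0,0,0,0,0,0,-1],[0,0,0,0,0,0,-1]]';  python3 - <<'E'
from h import *
to((653.5,-71,178),0,38)
for n in("scene","top"): cv2.imwrite(f"pics/{n}30.png",cams.grab_frame(n))
s=cv2.imread("pics/scene30.png");t=cv2.imread("pics/top30.png")
cv2.imwrite("pics/c30.png",np.hstack([crop(s,245,170,50,60,8),crop(t,330,150,50,60,8)]))
E
```

```text
clock: 45.5
eef_pos: [653.1, -70.9, 190.5]
tcp_rot: [-0.908, 0.0, -1.573]
contact_force: [-0.5, 0.9, -1.5]
opening: 0.159
t 45.5 turn deg [ 0.03 -0.13  0.07] shift cm now-axes [ 0.01  1.01 -0.73] final-axes [ 0.01  1.01 -0.73]
```

View pics/c30.png

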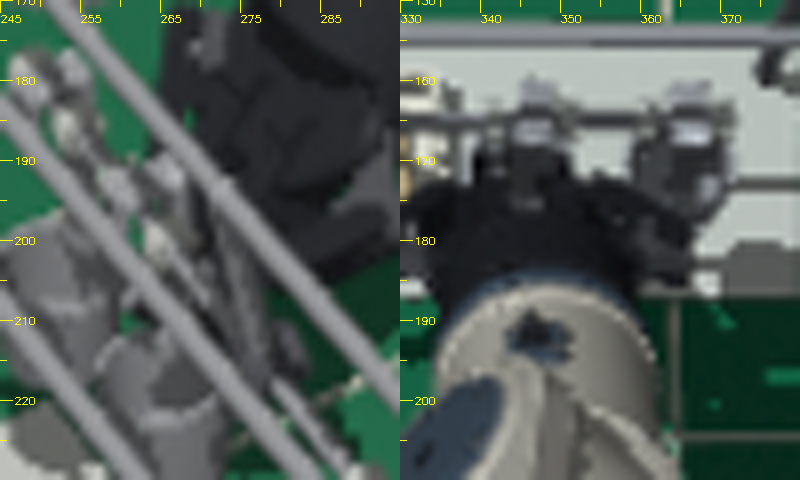

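```bash
python3 -m crank '[[0,0,0,0,0.1,-0.08,-1],[0,0,0,0,0.1,-0.08,-1],[0,0,0,0,0.1,-0.08,-1],[0,0,0,0,0.1,-0.08,-1],[0,0,0,0,0.1,-0.08,-1],[0,0,0,0,0.1,-0.08,-1],[0,0,0,0,0.1,-0.08,-1],[0,0,0,0,0.1,-0.08,-1],[0,0,0,0,0.08,-0.06,-1],[0,0,0,0,0,0,-1]]';  python3 - <<'E'
from h import *
to((653.5,-71,177.7),0,38)
for n in("scene","top"): cv2.imwrite(f"pics/{n}31.png",cams.grab_frame(n))
s=cv2.imread("pics/scene31.png");t=cv2.imread("pics/top31.png")
cv2.imwrite("pics/c31.png",np.hstack([crop(s,240,170,80,90,5),crop(t,265,145,80,90,5)]))
E
```

```text
clock: 46.43
eef_pos: [653.7, -71.3, 179.2]
tcp_rot: [-0.906, -0.0, -1.574]
contact_force: [0.2, -0.9, -0.3]
opening: 0.156
t 46.43 turn deg [-0.1  -0.13  0.12] shift cm now-axes [-0.03  0.11 -0.11] final-axes [-0.03  0.11 -0.11]
```

View pics/c31.png

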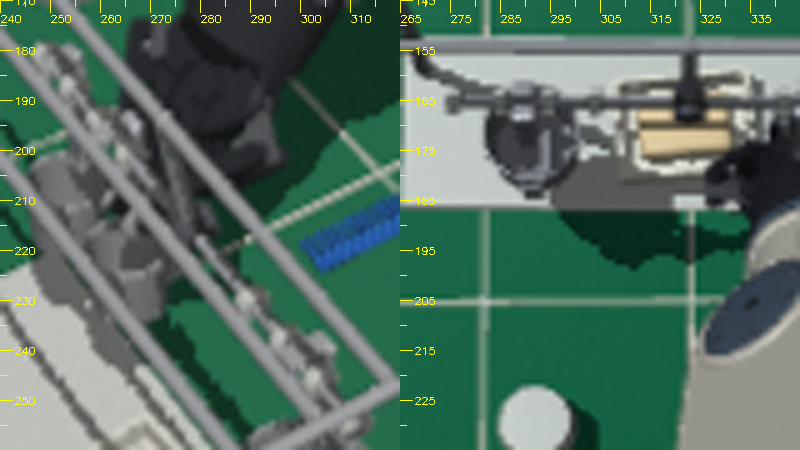

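```bash
python3 -m crank '[[0,0,0,0,0.08,-0.06,-1],[0,0,0,0,0.06,-0.05,-1],[0,0,0,0,0,0,-1],[0,0,0,0,0,0,-0.7],[0,0,0,0,0,0,-0.65],[0,0,0,0,0,0,-0.6],[0,0,0,0,0,0,-0.55],[0,0,0,0,0,0,-0.5],[0,0,0,0,0,0,-0.45],[0,0,0,0,0,0,-0.4]]'; python3 -m crank '[[0,0,0,0,0,0,-0.35],[0,0,0,0,0,0,-0.35],[0,0,0,0,0,0,-0.35],[0,0,0,0,0,0,-0.35],[0,0,0,0,-0.5,0,-0.35],[0,0,0,0,-1,0,-0.35],[0,0,0,0,-1.5,0,-0.35],[0,0,0,0,-2,0,-0.35],[0,0,0,0,-2.5,0,-0.35],[0,0,0,0,-2.5,0,-0.35]]'; python3 -m crank '[[0,0,0,0,-2.5,0,-0.35],[0,0,0,0,-2.5,-1,-0.35],[0,0,0,0,-1,-2,-0.35],[0,0,0,0,0,-2,-0.35],[0,0,0,0,0,-1,-0.35],[0,0,0,0,0,0,-0.35],[0,0,0,0,0,0,-0.35],[0,0,0,0,0,0,-0.35],[0,0,0,0,0,0,-0.35],[0,0,0,0,0,0,-0.35]]'; python3 - <<'E'
from h import *
for n in("scene","top"): cv2.imwrite(f"pics/{n}32.png",cams.grab_frame(n))
s=cv2.imread("pics/scene32.png");t=cv2.imread("pics/top32.png")
cv2.imwrite("pics/c32.png",np.hstack([crop(s,235,170,80,110,5),crop(t,265,145,115,157,5)[:550,:575]])[:, :800])
cv2.imwrite("pics/c32t.png",crop(t,265,140,115,90,6))
E
```

```text
clock: 47.37
eef_pos: [654.1, -71.2, 177.9]
tcp_rot: [-0.905, -0.0, -1.574]
contact_force: [-0.2, 0.4, -0.2]
opening: 0.297
clock: 48.2
eef_pos: [590.0, -71.0, 253.7]
tcp_rot: [-0.914, 0.0, -1.574]
contact_force: [0.1, 0.1, 0.4]
opening: 0.326
clock: 49.03
eef_pos: [503.7, -71.5, 273.3]
tcp_rot: [-0.902, -0.004, -1.575]
contact_force: [-0.4, -0.0, -0.0]
opening: 0.325
```

View pics/c32.png

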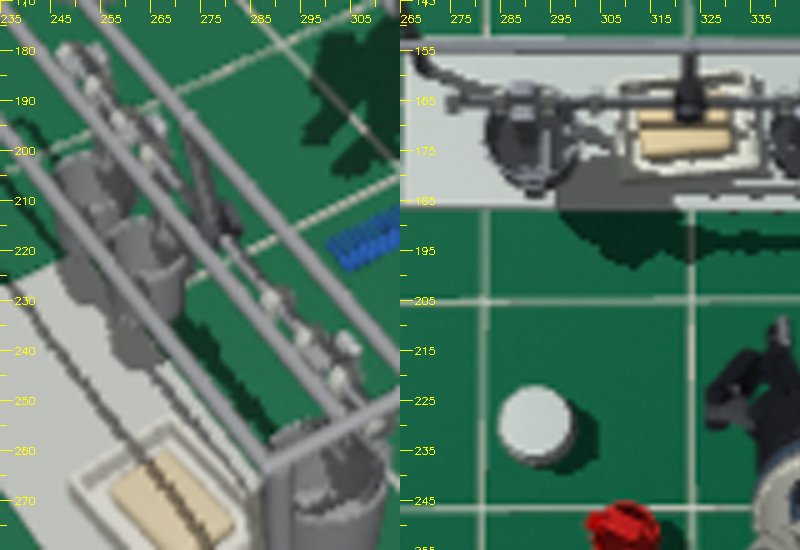

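View pics/c32t.png

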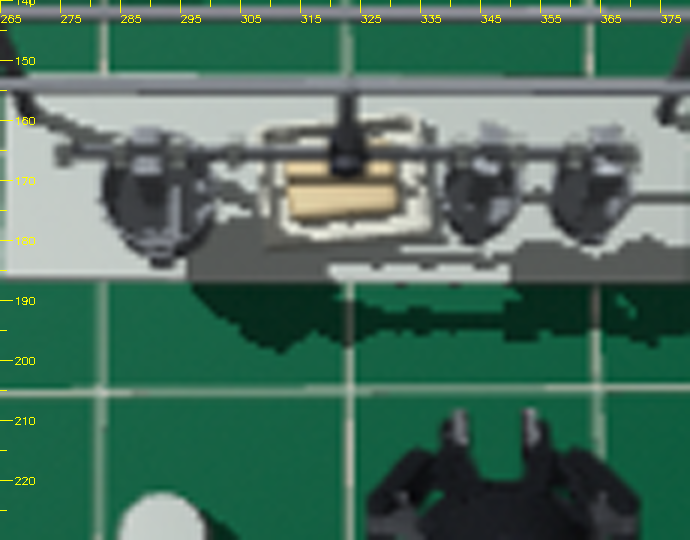

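```bash
for i in 1 2 3; do python3 -m crank '[[0,0,0,0,0,0,-0.35],[0,0,0,0,0,0,-0.35],[0,0,0,0,0,0,-0.35],[0,0,0,0,0,0,-0.35],[0,0,0,0,0,0,-0.35],[0,0,0,0,0,0,-0.35],[0,0,0,0,0,0,-0.35],[0,0,0,0,0,0,-0.35],[0,0,0,0,0,0,-0.35],[0,0,0,0,0,0,-0.35]]' | head -1; done; python3 - <<'E'
from h import *
a=cams.grab_frame("scene");[cams.grab_frame("top") for _ in range(4)];b=cams.grab_frame("scene");t=cams.grab_frame("top")
print(cv2.absdiff(a,b)[150:320,200:350].max(), cv2.absdiff(t,cv2.imread("pics/top32.png"))[140:200,255:390].max())
cv2.imwrite("pics/c33.png",np.vstack([np.hstack([crop(b,235,170,80,55,5),crop(b,275,205,80,55,5)]),crop(t,255,150,160,55,5)]))
E
```

```text
clock: 49.97
clock: 50.8
clock: 51.63
5 17
```

View pics/c33.png

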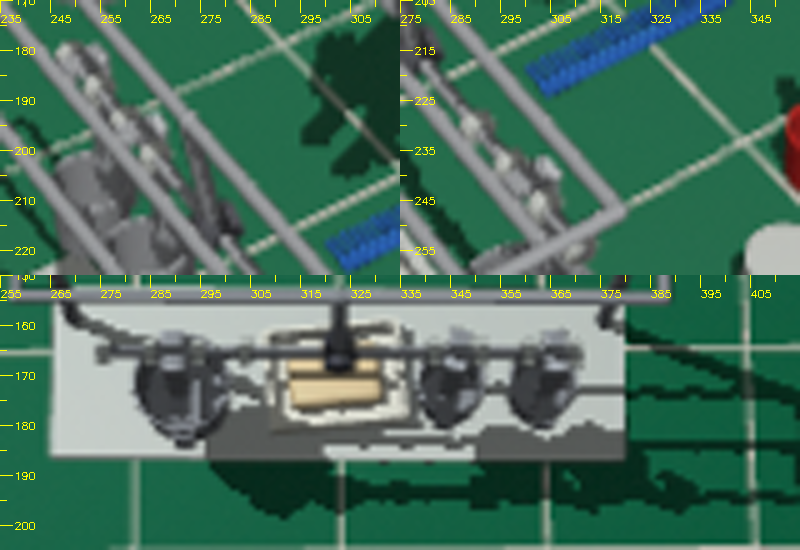

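```bash
python3 - <<'E'
from rig import order
print(order.sign_off())
E
```

```text
the job is handed in; nothing more can be done
None
```

I hung all three cups and handed the job in at about 52 s of the 72 s; the hand-in gave no verdict. The order was one small cup in the right outer notch, the big cup in the left middle notch, then the other small cup in the right inner notch.

**Last checks:**
- **Position:** in the last pictures each hook sits in its notch, and the bar's end collars are within about 1 pixel of their level positions.
- **Stillness:** two scene-camera frames about 0.25 s apart hardly differed, so nothing was swinging. A top-camera comparison over about 2.5 s, from just after the retreat, differed a little more.
- **Bystanders:** the gripper had backed away and touched nothing. The soap dish, comb, jar and red cup looked where they were at the start. I did not re-measure the mug, brush holder or hair oil bottle.

**Bar tilt:** from the pictures, the tilt reached about 0.14 rad with only the first cup on, and I saw nothing larger. That is an estimate from pictures between moves, not a continuous reading.

**What did not go as planned:**
- **Camera disagreement:** the two cameras disagreed by a few mm across the bar, so I used their averages and comparisons within each view.
- **Big cup:** I first ran into a wrist joint limit there, then turned the gripper half round and gripped it at 26 degrees of lean instead of 38.

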